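# Book in the samples and set the measuring bench

### The arm

A 7-joint arm with a two-finger parallel gripper is mounted at the origin on the work surface. World frame = base frame: x ahead of the robot, y to its left, z up, the work surface at z = 0. Lengths are in m, angles in rad, forces in N, time in s.
With the tool pointing down it reaches from about 0.425 to 0.95 m from the base axis. Payload 4.7 kg.
Tool frame: the origin (TCP) lies between the finger pads; the fingertips stand 17 mm ahead of it and the grasp point (between the pads) lies 2 mm behind it (r.finger_overhang is the distance from the TCP to the fingertips, in m); z points along the fingers, x is the direction in which the jaws open and shut, and the axes are right-handed (so a half turn about z gives the same grasp; the last joint's range is limited). The gripper opens to 85 mm and grips with 20 to 120 N. Pads are 22 mm wide; open, the fingers measure 114 mm over their backs; the gripper's body (76 mm by 85 mm) begins 54 mm behind the grasp point. The pads swing forward as they close: fully open they stand 13 mm farther back than shut.
Start: joints at [1.257, 0.469, -0.049, 1.532, 0.024, 1.141, -0.082], TCP at [0.19, -0.648, 0.248] pointing down, gripper open.
Joint ranges: [-2.59, 2.59], [-0.33, 1.99], [-1.39, 1.29], [0.1, 2.45], [-1.04, 4.18], [0.21, 1.99], [-2.66, 2.66]. Speed limits (rad/s): [2.57, 2.57, 3.14, 3.14, 3.14, 3.14, 3.14].

### API

Orientations are given as a unit quaternion [x, y, z, w].
In Python, from bench import r, vision, ticket, nets gives the robot as it stands.
- The arm moves only by the tool arm_command, never from a script. Its argument "steps" is a list of rows, each an object with "rotation": the turn, a rotation vector about the world's x, y, z in degrees, a list of three; "offset": the shift along the world's x, y, z in cm, a list of three; "claw": the closure, from 0 (fully open) to 1 (shut). In form: [{"rotation": [wx, wy, wz], "offset": [tx, ty, tz], "claw": claw}, ...]. A call has 1 to 20 rows; each row shifts and turns the pose as measured when the row begins; what a row does not reach is not made up. A row lasts 1/8 s, in which the tool goes at most 62.5 mm and 10.7 degrees, less where a joint would pass 70% of its speed; a pose out of reach is approached as far as the arm can. A call is refused whole if a number of a shift passes 6.25 or a number of a turn 10.7, either way. A call with a gripper value outside its range is refused whole. The fingers move at their own pace and stop on an object; "squeeze" is the grip in N (left out, the last holds). Time passes only in rows, so rows that do not move let the fingers close. It gives the time, the measured TCP pose, the force and the opening at its end, in the units of the state.
- r.observe(): the state, without advancing time (a new reading comes with each control period).
- vision.snapshot(name): name is "scene" or "top"; returns (picture, depth): 480x640x3 uint8, red, green, blue; 480x640 float32, m along the optical axis (not along the pixel's ray), 0 where there is no reading.
- vision.calibration(name): a dict with "K" (3x3 intrinsics, pixels), "D" ([k1, k2, p1, p2, k3] as OpenCV has them; the pictures are not rectified), "world_from_camera" (4x4, takes a point from camera to world coordinates). Camera axes: x right, y down, z forward; pixel columns grow to the right and rows downward; lengths in m; the calibration is good to about 2 mm. A picture is of the moment at which its call begins. calibration takes no time and is no camera call.
- ticket.hand_in(): hands the job in, once; it reports no verdict.
Trained networks look in the newest picture that a camera, given by its name, has taken for a name from the list of things; names that differ only in an ending like _2 or _b are one class to them, and where a whole thing is asked for, a point or a joint stands for the part that bears it (a point fixed in the world has none). Each returns a list of dicts, best first, with "conf" (0 to 1); they miss things now and then, are a little off and sometimes report something else, mostly with a low value. They report only what shows in the picture. A call takes as long as a camera call. They do not tell look-alikes from the thing itself.
- nets.masks_of(camera, target): "mask" (480x640 bool, what is visible of it) and "xy" ([column, row] in pixels, amid what is visible of it).
- nets.place_of(camera, target): "xy" ([column, row] in pixels: a listed point, or the origin of a listed thing).
The state is a dict: "clock": time; "q": joint angles; "joint_velocities": joint speeds; "tau": joint torques, N m; "eef_pos": TCP position; "ee_rot": TCP orientation; "ft_force": force on the tool from outside, world axes, zero at the start; "ft_torque": the same for the moment, N m; "gripper_width": finger opening in m.
Only numpy, scipy, OpenCV 4.12 (cv2) and the standard library are available. Lean on these libraries where they do the work, as an engineer would, in place of code of your own. Each camera call takes 0.05 s, during which the arm holds its last target.

### The job

Get the measuring bench ready for the next inspection: turn the code reader's rotary switch fully on, stand every sample canister upright on the reader's shelf with its label facing straight at the scanner block, and once they all stand so, press the reader's button fully down and then turn the switch fully off again, leaving the canisters there. Also set the round and the square reference block flat in the matching recesses of the stage plate, and slide the flat gauge, leading end first, fully home into the slot of its holder. Let go of everything at the end and leave the mug, mouse and V-block alone.

Things in the scene. Friction and masses are not known exactly. Their poses are not given: they have to be found in the camera images.
- can1: sample canister, aluminium cylinder, 50 mm diameter, 46 mm tall, upright, about 160 g; a white code label on one side (5 to 33 mm up); a dark line on the lid runs from the centre to the rim above the label. Origin: centre of its underside; +x points out through the label's middle, z up. Two or three of the three canisters are present
- can2: sample canister, aluminium cylinder, 50 mm diameter, 46 mm tall, upright, about 160 g; a white code label on one side (5 to 33 mm up); a dark line on the lid runs from the centre to the rim above the label. Origin: centre of its underside; +x points out through the label's middle, z up. Two or three of the three canisters are present
- can3: sample canister, aluminium cylinder, 50 mm diameter, 46 mm tall, upright, about 160 g; a white code label on one side (5 to 33 mm up); a dark line on the lid runs from the centre to the rim above the label. Origin: centre of its underside; +x points out through the label's middle, z up. Two or three of the three canisters are present
- can1_front (a point): point in the air straight in front of the label of can1, 50 mm from the canister's axis, 19 mm up
- can2_front (a point): point in the air straight in front of the label of can2, 50 mm from the canister's axis, 19 mm up
- can3_front (a point): point in the air straight in front of the label of can3, 50 mm from the canister's axis, 19 mm up
- reader: code reader, fixed: shelf plate x = -80 to +65 mm, 270 mm along y, 4 mm thick, with a white scanner block on x = +30 to +65 mm, full length, 65 mm high. Its dark glass window, the long face at x = +30 mm, looks along -x over the open shelf (x = -80 to +30 mm) where canisters stand; their labels must point along the reader's +x. Origin: plate's underside, midway along y
- read_top (a point): centre of the top of the reader's grey round push button (30 mm diameter, in a small black housing on the bench), pressed straight down, spring-loaded, about 5 N
- power_grip (a point): point on the axis of the power switch (axis upright) at the height to grip: its black knob carries an upright bar grip 42 mm long, 14 mm wide, from 14 to 44 mm above the bench (this point is 37 mm up); the round housing is 68 mm across, 6 mm high; the bar lies along this point's x axis and turns with it
- power (a joint): angle of the power switch: 0 off, grows as it is turned clockwise seen from above, up to the stop at 1.4 rad (on); it stays where it is left, with slight friction
- read (a joint): travel of the push button: 0 released, 0.006 m fully pressed
- stage: aluminium stage plate fixed to the bench, 90 mm (x) by 170 mm (y), 22 mm thick, with a round recess (48 mm diameter, at y = -40 mm) and a square recess (44 by 44 mm, sides along the plate's x and y, at y = +40 mm), both 8 mm deep with flat dark floors. Origin: centre of its underside
- round_recess (a point): centre of the floor of the round recess, 14 mm above the bench
- square_recess (a point): centre of the floor of the square recess, 14 mm above the bench; axes along the recess's sides
- disc: round steel reference block, 44 mm diameter, 20 mm tall, about 220 g, lying flat. Origin: centre of its underside, z up
- square: square steel reference block, 40 by 40 mm, 20 mm tall, about 230 g, lying flat. Origin: centre of its underside, x and y along its sides
- gauge: flat steel gauge: a blade 130 mm long (x), 40 mm wide (y), 5 mm thick, lying flat, with an upright black grip 34 mm (x) by 12 mm (y) on top of it, from 5 to 37 mm above the underside, centred 25 mm behind the blade's middle (x = -25 mm). About 180 g. Origin: centre of the underside; +x points to the leading end
- gauge_tip (a point): middle of the gauge's leading end, at the underside (x = +65 mm from the gauge's origin)
- holder: grey plastic gauge holder, fixed: base board x = -80 to +60 mm, 66 mm wide, 6 mm thick; over x = 0 to +60 mm it is roofed to 28 mm above the bench, leaving a flat slot 46 mm wide, 12 mm high, 55 mm deep, floor 6 mm above the bench, open to -x. The blade goes in level along +x; its grip stays outside over the board. Origin: underside, below the slot's mouth
- slot_back (a point): middle of the slot's back wall, at floor height (x = +55 mm, 6 mm above the bench); axes as the holder's
- mug: bystander: white mug, 80 mm across, 80 mm tall
- mouse: bystander: black computer mouse, 105 by 60 by 34 mm
- vblock: bystander: steel V-block, 60 by 50 by 40 mm
There are look-alikes about, which are no part of the job. What is shaped like the part that bears read_top but pink or red is not meant.

How it is judged:
On the way, in this order (a step that is already met when the one before it is completed fails the run):
1. every canister present stands upright on the reader's shelf, label towards the scanner block, and the reader is switched on (x of can1 in the frame of reader between -0.065 and 0.01 m and y of can1 in the frame of reader between -0.125 and 0.125 m and z of can1 in the frame of reader between 0.001 and 0.01 m and angle between each of can1, can2, can3's own z axis and vertical below 0.1 rad and angle between the x axis of each of can1, can2, can3 and the x axis of reader, either way round below 0.26 rad and x of each of can1_front, can2_front, can3_front in the frame of reader above 0 m and linear speed of each of can1, can2, can3 below 0.03 m/s and x of can2 in the frame of reader between -0.065 and 0.01 m and y of can2 in the frame of reader between -0.125 and 0.125 m and z of can2 in the frame of reader between 0.001 and 0.01 m and x of can3 in the frame of reader between -0.065 and 0.01 m and y of can3 in the frame of reader between -0.125 and 0.125 m and z of can3 in the frame of reader between 0.001 and 0.01 m and value of joint power above 1.2 rad), for 0.3 s.
2. the reader's button is pressed fully down while it is switched on (value of joint read above 0.0045 m and value of joint power above 1.2 rad), for 0.05 s.
At the end, for the whole second after the job is handed in: Canisters upright on the shelf, axes -65 to +10 mm across and within 125 mm along (reader frame), labels within 0.26 rad of facing the block; blocks flat in matching recesses (4 mm, height 3 mm); gauge level in slot, end within 8 mm of back, 6 mm sideways, 0.12 rad; switch off (below 0.2 rad) (x of can1 in the frame of reader between -0.065 and 0.01 m and y of can1 in the frame of reader between -0.125 and 0.125 m and z of can1 in the frame of reader between 0.001 and 0.01 m and angle between each of can1, can2, can3, gauge's own z axis and vertical below 0.1 rad and angle between the x axis of each of can1, can2, can3 and the x axis of reader, either way round below 0.26 rad and x of each of can1_front, can2_front, can3_front in the frame of reader above 0 m and linear speed of each of can1, can2, can3, disc, square, gauge below 0.03 m/s and x of can2 in the frame of reader between -0.065 and 0.01 m and y of can2 in the frame of reader between -0.125 and 0.125 m and z of can2 in the frame of reader between 0.001 and 0.01 m and x of can3 in the frame of reader between -0.065 and 0.01 m and y of can3 in the frame of reader between -0.125 and 0.125 m and z of can3 in the frame of reader between 0.001 and 0.01 m and horizontal distance between disc and round_recess below 0.004 m and z of disc in the frame of round_recess between -0.003 and 0.003 m and angle between each of disc, square's own z axis and vertical below 0.08 rad and horizontal distance between square and square_recess below 0.004 m and z of square in the frame of square_recess between -0.003 and 0.003 m and x of gauge_tip in the frame of slot_back between -0.008 and 0.004 m and y of gauge_tip in the frame of slot_back between -0.006 and 0.006 m and z of gauge_tip in the frame of slot_back between -0.003 and 0.007 m and angle between the x axis of gauge and the x axis of holder, either way round below 0.12 rad and value of joint power below 0.2 rad); the robot touches nothing.
It fails at once if a bystander (mug, mouse or V-block) is moved more than 30 mm (distance of any of mug, mouse, vblock from where it was at the start of the episode above 0.03 m).
Of can1, can2, can3 only 2 to 3 are there at a start; the rules pass over those that are not, and their reading is None.
At some moment in a run one of can1, can2, can3, disc, square may be knocked a few centimetres aside while the robot is not near it.
It also fails if it takes over 208 s, if anything falls off the work surface, if the arm or the gripper's body presses on something with over 40 N, if the wrist force passes 120 N, or if a joint passes its speed limit or range.

## Working session

There is one attempt and no reset: what is moved stays moved. The work goes in short steps, Python scripts to look and compute and a tool call to move; the robot and the scene stay as the last step left them, time stands still between calls to the robot, and variables do not carry over. Pictures are saved under pics/ and viewed, and the job is handed in when it is done.

Besides the shell and the picture viewer there is one more tool, called after "Emit:" in YAML: its name, and indented under it one key for each argument. arm_command: Moves the arm, as the interface text tells. Its arguments: {"type":"object","properties":{"steps":{"type":"array"},"squeeze":{"type":"number"}},"required":["steps"]}

```bash
ls; mkdir -p pics; python3 - <<'E'
from bench import r, vision, ticket, nets
import cv2, numpy as np
print(r.observe())
for n in ("scene","top"):
    p,d=vision.snapshot(n); cv2.imwrite(f"pics/{n}0.png",p[:,:,::-1]); np.save(f"pics/{n}0.npy",d)
    c=vision.calibration(n); print(n,c)
E
```

```text
pics
{'clock': 0.0, 'q': array([ 1.25710052,  0.46946843, -0.04858074,  1.53366725,  0.02406534,
        1.14098863, -0.08228608]), 'joint_velocities': array([ 0.00046316,  0.00049018, -0.00036094,  0.00033862, -0.00080605,
        0.00058201, -0.00084694]), 'tau': array([ 3.39074340e-04, -5.10310864e+01, -4.65853431e-02, -2.37710220e+01,
        1.05706425e-02,  7.54602224e-03,  1.98832140e-05]), 'eef_pos': array([ 0.18951113, -0.64729187,  0.24725442]), 'ee_rot': array([ 8.00305373e-01, -5.99591830e-01, -7.92701449e-04, -5.65694135e-04]), 'ft_force': array([-0.61116582,  0.25753426, -0.66306256]), 'ft_torque': array([ 0.02860121, -0.02807014, -0.00080603]), 'gripper_width': 0.08558235403305349}
scene {'K': array([[520.87474543,   0.        , 323.68305659],
       [  0.        , 520.87474543, 238.64221023],
       [  0.        ,   0.        ,   1.        ]]), 'D': array([0.03666535, 0.        , 0.        , 0.        , 0.        ]), 'world_from_camera': array([[ 0.29852541,  0.77423825, -0.55806605,  1.28686584],
       [ 0.95437761, -0.23801304,  0.18031407, -0.18875878],
       [ 0.00677905, -0.58643408, -0.80996859,  1.02891078],
       [ 0.        ,  0.        ,  0.        ,  1.        ]])}
top {'K': array([[541.6716554 ,   0.        , 314.32795894],
       [  0.        , 541.6716554 , 239.79475951],
       [  0.        ,   0.        ,   1.        ]]), 'D': array([-0.02683294,  0.        ,  0.        ,  0.        ,  0.        ]), 'world_from_camera': array([[-0.01628534, -0.99501166,  0.09842046,  0.53363729],
       [-0.99982911,  0.01706694,  0.0071047 ,  0.00563181],
       [-0.008749  , -0.09828793, -0.99511956,  1.08704961],
       [ 0.        ,  0.        ,  0.        ,  1.        ]])}
```

View pics/scene0.png

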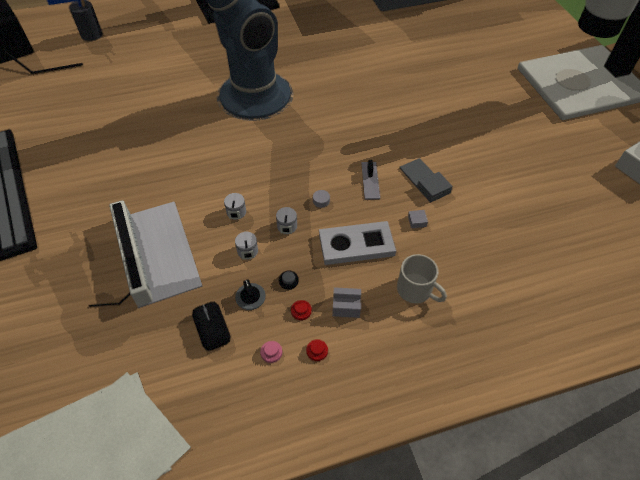

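View pics/top0.png

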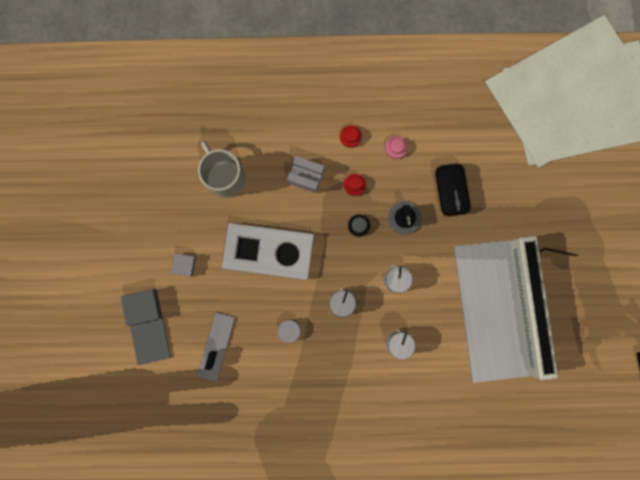

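Both pictures show three canisters (top view: (343,303), (399,279), (402,345)) and the reader at (505,310) with its block on the right, so reader +x is about world −y. The switch is at (404,217), and a dark/grey button is at (359,225). The red and pink look-alikes are at (351,136), (355,184) and (396,147). The stage is at (268,251), the disc at (289,331), the square at (184,265), the gauge at (217,346) and the holder at (147,326).

```bash
cat > h.py <<'E'
from bench import r, vision, ticket, nets
import cv2, numpy as np
def cal(n):
    c=vision.calibration(n); return c["K"],c["D"],c["world_from_camera"]
def ray(n,uv):
    K,D,T=cal(n)
    p=cv2.undistortPoints(np.array([[uv]],float),K,D)[0,0]
    return T[:3,:3]@np.array([p[0],p[1],1.0]),T[:3,3]
def onz(n,uv,z):
    d,o=ray(n,uv); return o+d*(z-o[2])/d[2]
def proj(n,P):
    K,D,T=cal(n); R=T[:3,:3]; t=T[:3,3]
    rv=cv2.Rodrigues(R.T)[0]
    return cv2.projectPoints(np.atleast_2d(np.array(P,float)),rv,-R.T@t,K,D)[0].reshape(-1,2)
def cloud(n,depth):
    K,D,T=cal(n)
    v,u=np.mgrid[0:480,0:640]
    uv=np.stack([u,v],-1).reshape(-1,1,2).astype(float)
    p=cv2.undistortPoints(uv,K,D).reshape(480,640,2)
    X=np.concatenate([p,np.ones((480,640,1))],-1)*depth[...,None]
    W=X@T[:3,:3].T+T[:3,3]
    W[depth<=0]=np.nan
    return W
def tri(uv1,uv2):
    d1,o1=ray("top",uv1); d2,o2=ray("scene",uv2)
    A=np.stack([d1,-d2],1); s=np.linalg.lstsq(A,o2-o1,rcond=None)[0]
    a=o1+d1*s[0]; b=o2+d2*s[1]; return (a+b)/2,np.linalg.norm(a-b)
E
python3 - <<'E'
from h import *
top=cv2.imread("pics/top0.png"); sc=cv2.imread("pics/scene0.png")
cv2.imwrite("pics/topA.png",cv2.resize(top[190:390,320:580],None,fx=3,fy=3,interpolation=cv2.INTER_CUBIC))
cv2.imwrite("pics/topB.png",cv2.resize(top[210:400,110:330],None,fx=3,fy=3,interpolation=cv2.INTER_CUBIC))
cv2.imwrite("pics/scA.png",cv2.resize(sc[180:380,90:350],None,fx=3,fy=3,interpolation=cv2.INTER_CUBIC))
for n in ("top","scene"):
    vision.snapshot(n)
    for t in ["can1","can1_front","reader","read_top","power_grip","stage","round_recess","square_recess","disc","square","gauge","gauge_tip","holder","slot_back"]:
        L=nets.place_of(n,t)
        print(n,t,[(round(float(q["conf"]),2),np.round(q["xy"],1).tolist()) for q in L[:5]])
print(r.observe()["clock"])
E
```

```text
top can1 [(0.9, [402.3, 346.4]), (0.8, [340.7, 307.0]), (0.76, [398.2, 278.9])]
top can1_front [(0.56, [352.7, 277.6])]
top reader [(0.94, [503.2, 307.7]), (0.62, [401.1, 343.7])]
top read_top [(0.72, [352.0, 133.3]), (0.51, [354.8, 182.6]), (0.48, [396.1, 148.8]), (0.47, [357.6, 222.9]), (0.4, [405.6, 215.5])]
top power_grip [(0.85, [406.0, 213.3]), (0.73, [451.6, 190.5])]
top stage [(0.71, [143.9, 293.6]), (0.64, [269.8, 254.4])]
top round_recess [(0.73, [225.3, 176.4]), (0.63, [289.2, 252.5]), (0.44, [248.7, 247.0])]
top square_recess [(0.85, [252.2, 250.3]), (0.26, [403.4, 320.7])]
top disc [(0.94, [286.6, 326.5]), (0.41, [351.7, 280.4])]
top square [(0.66, [183.2, 261.8])]
top gauge [(0.67, [216.1, 344.6])]
top gauge_tip [(0.87, [225.9, 315.6])]
top holder []
top slot_back [(0.95, [144.6, 290.3]), (0.63, [310.0, 177.6]), (0.57, [398.5, 342.3])]
scene can1 [(0.9, [290.5, 224.9]), (0.66, [238.4, 212.0]), (0.63, [247.0, 253.2]), (0.27, [355.3, 244.3])]
scene can1_front [(0.7, [283.4, 236.5])]
scene reader [(0.71, [154.3, 255.2]), (0.61, [429.7, 182.0])]
scene read_top [(0.69, [268.1, 346.9]), (0.65, [317.6, 345.1]), (0.56, [299.7, 305.1]), (0.45, [287.3, 280.4])]
scene power_grip [(0.85, [247.5, 284.1]), (0.17, [283.6, 232.5])]
scene stage [(0.61, [355.7, 244.3]), (0.59, [247.9, 251.0])]
scene round_recess [(0.55, [342.4, 244.2])]
scene square_recess [(0.7, [375.5, 239.1]), (0.54, [247.3, 252.3])]
scene disc [(0.6, [320.7, 201.2])]
scene square [(0.87, [418.3, 218.8]), (0.19, [368.6, 179.7])]
scene gauge [(0.72, [373.4, 179.3]), (0.26, [284.8, 279.2]), (0.17, [321.2, 199.2])]
scene gauge_tip [(0.72, [372.6, 197.4])]
scene holder [(0.56, [427.3, 185.2]), (0.19, [247.5, 287.8])]
scene slot_back [(0.94, [439.4, 194.0])]
1.6
```

View pics/topA.png

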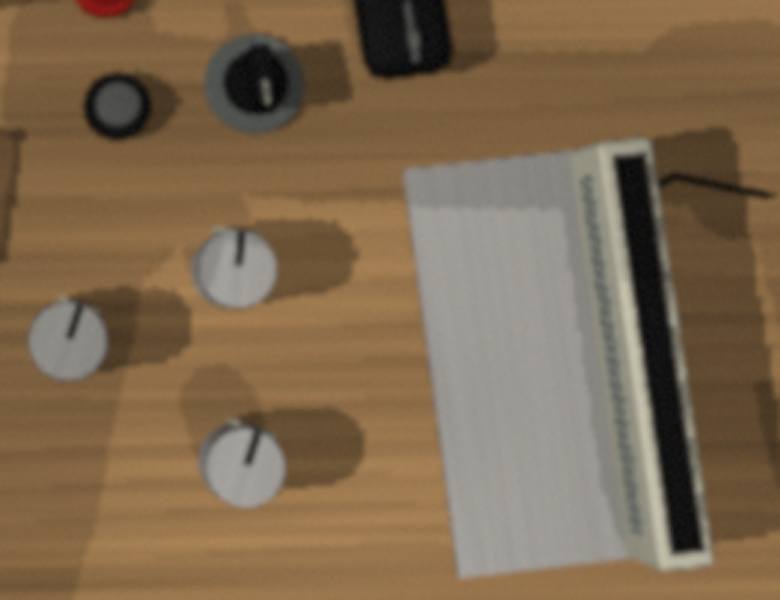

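View pics/topB.png

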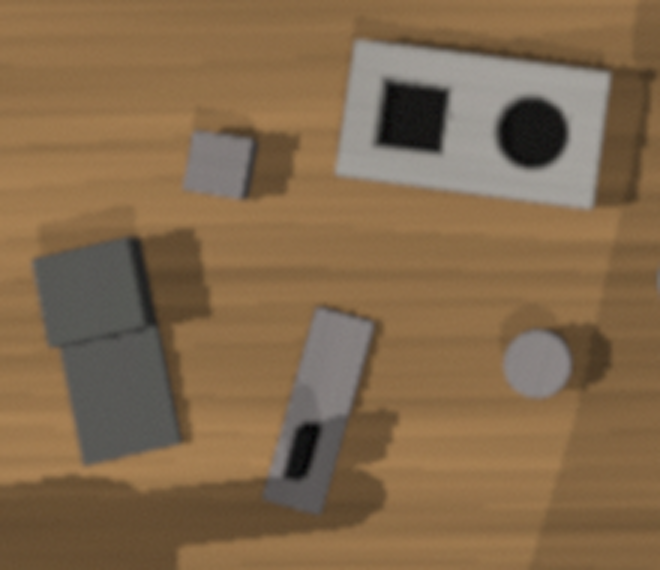

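View pics/scA.png

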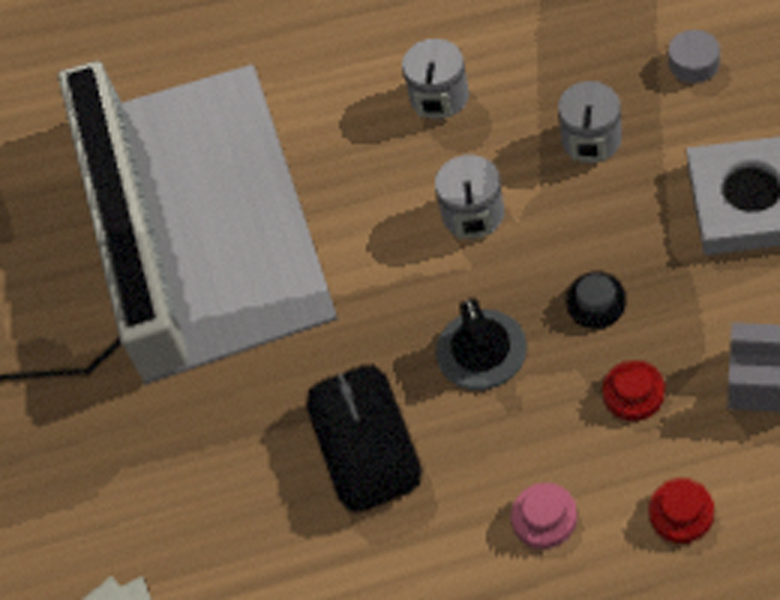

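The buttons are (359,225) grey in a black housing, (355,184) red, (351,136) red and (396,147) pink in the top view. Only (359,225) fits "grey, not pink or red", and both crops confirm it. Next I measure every pose.

```bash
cat > meas.py <<'E'
from h import *
def blob(W,seed,zlo,zhi,rad):
    m=(W[...,2]>zlo)&(W[...,2]<zhi)&(np.hypot(W[...,0]-seed[0],W[...,1]-seed[1])<rad)
    return W[m]
def rect(P):
    # P Nx2 m
    (c,s,a)=cv2.minAreaRect((P*1000).astype(np.float32)); return np.array(c)/1000,s,a
E
python3 - <<'E'
from meas import *
dt=np.load("pics/top0.npy"); ds=np.load("pics/scene0.npy")
C={"top":cloud("top",dt),"scene":cloud("scene",ds)}
pts={"canA":(343,303,.046),"canB":(399,279,.046),"canC":(402,345,.046),"disc":(289,331,.02),"square":(184,265,.02),"button":(359,225,.03),"power":(404,217,.044),"stage":(268,251,.022),"gaugegrip":(211,360,.037),"gauge":(222,330,.005),"holderroof":(142,307,.028),"holderboard":(151,342,.006),"shelf":(490,310,.004),"block":(540,300,.065)}
for k,(u,v,z) in pts.items():
    s=onz("top",(u,v),z)
    o=[k,np.round(s,3).tolist()]
    for n in C:
        uv=proj(n,[s])[0].round().astype(int)
        w=C[n][uv[1]-1:uv[1]+2,uv[0]-1:uv[0]+2].reshape(-1,3)
        o.append((n,uv.tolist(),np.round(np.nanmedian(w,0),4).tolist()))
    print(*o)
W=C["top"]; print("noise",np.nanstd(W[420:440,300:330,2]),np.nanmean(W[420:440,300:330,2]),np.nanmean(W[100:130,250:300,2]))
def pr(k,seed,zlo,zhi,rad):
    for n in C:
        P=blob(C[n],seed,zlo,zhi,rad)
        c,s,a=rect(P[:,:2]); print(k,n,len(P),"z",np.median(P[:,2]).round(4),"c",c.round(4),"size",np.round(s,1),"ang",round(a,1),"circ",np.round(cv2.minEnclosingCircle((P[:,:2]*1000).astype(np.float32))[0],1))
def S(k): u,v,z=pts[k]; return onz("top",(u,v),z)
for k in("canA","canB","canC"): pr(k,S(k),.042,.052,.045)
pr("disc",S("disc"),.015,.026,.04); pr("square",S("square"),.015,.026,.04)
pr("button",S("button"),.012,.05,.03); pr("power",S("power"),.03,.06,.05)
pr("stage",S("stage"),.018,.028,.12); pr("grip",S("gaugegrip"),.025,.045,.04)
pr("roof",S("holderroof"),.023,.035,.06)
pr("block",S("block"),.058,.075,.17)
E
```

```text
canA [0.514, -0.04, 0.046] ('top', [343, 303], [0.5144, -0.0396, 0.0461]) ('scene', [284, 215], [0.515, -0.0398, 0.0458])
canB [0.558, -0.148, 0.046] ('top', [399, 279], [0.5583, -0.1478, 0.0463]) ('scene', [244, 240], [0.5599, -0.148, 0.0479])
canC [0.433, -0.15, 0.046] ('top', [402, 345], [0.4334, -0.1497, 0.0462]) ('scene', [232, 200], [0.4328, -0.15, 0.0473])
disc [0.461, 0.066, 0.02] ('top', [289, 331], [0.4612, 0.0656, 0.0186]) ('scene', [320, 196], [0.462, 0.0668, 0.0203])
square [0.594, 0.272, 0.02] ('top', [184, 265], [0.5935, 0.272, 0.0201]) ('scene', [415, 216], [0.592, 0.2725, 0.0196])
button [0.666, -0.075, 0.03] ('top', [359, 225], [0.6668, -0.0758, 0.0228]) ('scene', [287, 273], [0.6622, -0.0735, 0.0242])
power [0.678, -0.162, 0.044] ('top', [404, 217], [0.679, -0.1627, 0.0386]) ('scene', [249, 284], [0.6752, -0.1625, 0.0418])
stage [0.618, 0.105, 0.022] ('top', [268, 251], [0.6185, 0.1051, 0.0227]) ('scene', [355, 240], [0.6185, 0.1057, 0.0208])
gaugegrip [0.41, 0.215, 0.037] ('top', [211, 360], [0.4099, 0.2145, 0.0373]) ('scene', [368, 165], [0.4073, 0.2168, 0.0346])
[... 1945 characters left out ...]
 2932 z 0.0219 c [0.6192 0.1066] size [170.4  90.1] ang 81.4 circ [619.  106.1]
stage scene 1746 z 0.0221 c [0.6191 0.1094] size [170.7  94. ] ang 81.3 circ [618.7 108.4]
grip top 130 z 0.0366 c [0.4085 0.2185] size [11.9 34.2] ang 73.1 circ [408.4 218.3]
grip scene 59 z 0.0358 c [0.4099 0.22  ] size [11.3 35.2] ang 70.4 circ [409.8 220.1]
roof top 1025 z 0.0279 c [0.5126 0.3575] size [60.8 65.3] ang 12.3 circ [512.4 357.4]
roof scene 480 z 0.0281 c [0.5134 0.3599] size [64.  69.8] ang 11.5 circ [514.8 359.1]
block top 2556 z 0.0634 c [ 0.5017 -0.4062] size [269.3  37.5] ang 5.3 circ [ 501.3 -404.2]
block scene 1435 z 0.0635 c [ 0.5025 -0.4039] size [270.1  34.5] ang 5.4 circ [ 502.2 -401.1]
```

```bash
cat > cans.py <<'E'
from h import *
def lidline(n,pic,c,z=.046,name=None):
    # rectify lid to a 2 px/mm patch around c
    S=4;H=30
    ys,xs=np.mgrid[H:-H:-1/S, -H:H:1/S][0:2] if False else np.meshgrid(np.arange(-H,H,1/S),np.arange(-H,H,1/S),indexing='ij')
    P=np.stack([c[0]+xs/1000,c[1]+ys/1000,np.full(xs.shape,z)],-1).reshape(-1,3)
    uv=proj(n,P).reshape(*xs.shape,2).astype(np.float32)
    patch=cv2.remap(pic,uv[...,0],uv[...,1],cv2.INTER_CUBIC)
    g=cv2.cvtColor(patch,cv2.COLOR_RGB2GRAY).astype(float)
    rr=np.hypot(xs,ys); w=np.clip(np.median(g[rr<20])-25-g,0,None)*(rr<21)
    # line from centre: weighted direction
    a=np.arange(0,360,1.0); sc=[]
    for t in a:
        d=np.array([np.cos(np.radians(t)),np.sin(np.radians(t))])
        al=xs*d[0]+ys*d[1]; pe=-xs*d[1]+ys*d[0]
        sc.append((w*((al>2)&(al<21)&(abs(pe)<2))).sum())
    sc=np.convolve(np.r_[sc[-3:],sc,sc[:3]],np.ones(7)/7,'valid')
    b=a[np.argmax(sc)]
    # PCA direction
    X=np.stack([xs,ys],-1)[w>0]; ww=w[w>0]; m=(X*ww[:,None]).sum(0)/ww.sum(); Cv=np.cov(X.T,aweights=ww); e=np.linalg.eigh(Cv)[1][:,1]
    if e@[np.cos(np.radians(b)),np.sin(np.radians(b))]<0:e=-e
    if name: cv2.imwrite(name,cv2.resize(patch[::-1,:,::-1],None,fx=1.5,fy=1.5))
    return b,np.degrees(np.arctan2(e[1],e[0])),m
E
python3 - <<'E'
from cans import *
for n,off in(("top",(0,-.001)),("scene",(0,.001))):
    p=cv2.imread(f"pics/{n}0.png")[:,:,::-1]
    for k,c in dict(A=(.5144,-.038),B=(.559,-.1466),C=(.4333,-.1478)).items():
        b,e,m=lidline(n,p,(c[0]+off[0],c[1]+off[1])); print(n,k,b,round(e,1),m.round(1))
# recesses via dark blobs in top
p=cv2.imread("pics/top0.png"); g=cv2.cvtColor(p,cv2.COLOR_BGR2GRAY)
for nm,(u0,v0,u1,v1) in dict(round=(272,237,304,270),sq=(232,232,264,265)).items():
    m=(g[v0:v1,u0:u1]<70).astype(np.uint8)
    M=cv2.moments(m,True); u,v=u0+M["m10"]/M["m00"],v0+M["m01"]/M["m00"]
    print(nm,u,v,M["m00"],onz("top",(u,v),.022),onz("top",(u,v),.014))
print(r.observe()["clock"])
E
```

```text
top A 342.0 -19.9 [11.1 -3.6]
top B 351.0 -6.8 [12.2 -1.9]
top C 338.0 -19.9 [10.8 -4.5]
scene A 346.0 -20.1 [11.  -2.6]
scene B 355.0 -9.2 [11.7 -0.8]
scene C 342.0 -19.6 [10.8 -3.6]
round 286.93857493857496 253.79115479115478 407.0 [0.61217043 0.06769031 0.022     ] [0.61276032 0.06815646 0.014     ]
sq 246.97025171624713 248.50343249427917 437.0 [0.62396907 0.14658339 0.022     ] [0.62464759 0.14764213 0.014     ]
1.6
```

Emit:
arm_command:
  steps:
    - {"rotation":[0,0,10.5],"offset":[3.1,3.0,0],"claw":0}
    - {"rotation":[0,0,10.5],"offset":[3.1,3.0,0],"claw":0}
    - {"rotation":[0,0,10.5],"offset":[3.1,3.0,0],"claw":0}
    - {"rotation":[0,0,10.5],"offset":[3.1,3.0,0],"claw":0}
    - {"rotation":[0,0,10.5],"offset":[3.1,3.0,0],"claw":0}
    - {"rotation":[0,0,10.5],"offset":[3.1,3.0,0],"claw":0}
    - {"rotation":[0,0,10.5],"offset":[3.1,3.0,0],"claw":0}
    - {"rotation":[0,0,10.5],"offset":[3.1,3.0,0],"claw":0}
    - {"rotation":[0,0,10.5],"offset":[3.1,3.0,0],"claw":0}
    - {"rotation":[0,0,10.5],"offset":[3.1,3.0,0],"claw":0}
    - {"rotation":[0,0,10.5],"offset":[3.1,3.0,0],"claw":0}
    - {"rotation":[0,0,10.5],"offset":[3.1,3.0,0],"claw":0}
    - {"rotation":[0,0,10.5],"offset":[3.1,3.0,0],"claw":0}
    - {"rotation":[0,0,10.5],"offset":[3.1,3.0,0],"claw":0}
    - {"rotation":[0,0,10.5],"offset":[3.1,3.0,0],"claw":0}
    - {"rotation":[0,0,10.5],"offset":[3.1,3.0,0],"claw":0}
  squeeze: 40

```text
clock: 3.6
eef_pos: [0.6948, -0.1578, 0.2504]
ee_rot: [0.657, 0.754, 0.003, 0.003]
ft_force: [-0.6, 0.1, 0.3]
gripper_width: 0.0853
```

```bash
cat > go.py <<'E'
import sys
from h import *
from scipy.spatial.transform import Rotation as Ro
def st():
    o=r.observe(); R=Ro.from_quat(o["ee_rot"]).as_matrix()
    return o,np.degrees(np.arctan2(R[1,0],R[0,0])),R
if __name__=="__main__":
    o,j,R=st(); t=[float(a) for a in sys.argv[1:]]
    print("t",round(o["clock"],2),"pos",o["eef_pos"].round(4),"jaw",round(j,1),"q7",o["q"][6].round(2),"F",o["ft_force"].round(1),"w",round(o["gripper_width"],4))
    zt=R[:,2]; corr=np.cross(zt,[0,0,-1]); print("tiltfix deg",np.degrees(corr).round(1))
    if t:
        d=(np.array(t[:3])-o["eef_pos"])*100; print("delta cm",d.round(2),"turn",round((t[3]-j+180)%360-180,1) if len(t)>3 else "")
E
python3 go.py 0.684 -0.168 0.037 95.5
```

```text
t 3.6 pos [ 0.6948 -0.1578  0.2504] jaw 97.9 q7 1.53 F [-0.6  0.1  0.3] w 0.0853
tiltfix deg [-0.1  0.5  0. ]
delta cm [ -1.08  -1.02 -21.34] turn -2.4
```

Emit:
arm_command:
  steps:
    - {"rotation":[0,0,-2.4],"offset":[-1.0,-1.0,-4],"claw":0.3}
    - {"rotation":[0,0,0],"offset":[0,0,-5],"claw":0.3}
    - {"rotation":[0,0,0],"offset":[0,0,-5],"claw":0.3}
    - {"rotation":[0,0,0],"offset":[0,0,-4],"claw":0.3}
    - {"rotation":[0,0,0],"offset":[0,0,-2.4],"claw":0.3}

```text
clock: 4.22
eef_pos: [0.6889, -0.1635, 0.0435]
ee_rot: [0.67, 0.742, 0.007, 0.005]
ft_force: [0.0, -0.6, 0.5]
gripper_width: 0.0598
```

```bash
python3 go.py 0.684 -0.168 0.037 95.5; python3 - <<'E'
from h import *
p,d=vision.snapshot("top"); s,_=vision.snapshot("scene")
cv2.imwrite("pics/pw1.png",np.vstack([cv2.resize(p[150:300,300:480],None,fx=2.5,fy=2)[:,:,::-1],cv2.resize(s[220:340,180:360],None,fx=2.5,fy=2)[:,:,::-1]]))
E
```

```text
t 4.22 pos [ 0.6889 -0.1635  0.0435] jaw 95.8 q7 1.39 F [ 0.  -0.6  0.5] w 0.0598
tiltfix deg [-0.2  1.   0. ]
delta cm [-0.49 -0.45 -0.65] turn -0.3
```

View pics/pw1.png

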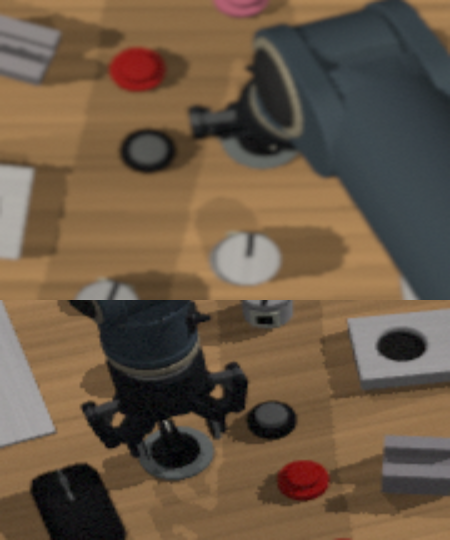

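The fingers straddle the switch's bar (scene crop at about (175,440)). I trim the pose and close.

Emit:
arm_command:
  steps:
    - {"rotation":[-0.2,1,0],"offset":[-0.5,-0.4,-0.6],"claw":0.3}
    - {"rotation":[0,0,0],"offset":[0,0,0],"claw":1}
    - {"rotation":[0,0,0],"offset":[0,0,0],"claw":1}
    - {"rotation":[0,0,0],"offset":[0,0,0],"claw":1}
    - {"rotation":[0,0,0],"offset":[0,0,0],"claw":1}

```text
clock: 4.95
eef_pos: [0.6857, -0.1677, 0.0416]
ee_rot: [0.671, 0.742, 0.001, 0.002]
ft_force: [1.7, 0.5, -4.9]
gripper_width: 0.0132
```

```bash
python3 go.py 0.684 -0.168 0.037 95.5
```

```text
t 4.95 pos [ 0.6857 -0.1677  0.0416] jaw 95.8 q7 1.39 F [ 1.7  0.5 -4.9] w 0.0132
tiltfix deg [0.1 0.2 0. ]
delta cm [-0.17 -0.03 -0.46] turn -0.3
```

Emit:
arm_command:
  steps:
    - {"rotation":[0,0,-9],"offset":[0,0,0],"claw":1}
    - {"rotation":[0,0,-9],"offset":[0,0,0],"claw":1}
    - {"rotation":[0,0,-9],"offset":[0,0,0],"claw":1}
    - {"rotation":[0,0,-9],"offset":[0,0,0],"claw":1}
    - {"rotation":[0,0,-9],"offset":[0,0,0],"claw":1}
    - {"rotation":[0,0,-9],"offset":[0,0,0],"claw":1}
    - {"rotation":[0,0,-9],"offset":[0,0,0],"claw":1}
    - {"rotation":[0,0,-9],"offset":[0,0,0],"claw":1}

```text
clock: 5.95
eef_pos: [0.6843, -0.1698, 0.0416]
ee_rot: [0.983, 0.186, -0.002, 0.002]
ft_force: [-0.9, 0.4, -2.2]
gripper_width: 0.0131
```

```bash
python3 go.py 0.684 -0.168 0.037 15.5; python3 -c "
from h import *
print(r.observe()['ft_torque'])"
```

```text
t 5.95 pos [ 0.6843 -0.1698  0.0416] jaw 21.5 q7 0.29 F [-0.9  0.4 -2.2] w 0.0131
tiltfix deg [ 0.3 -0.2  0. ]
delta cm [-0.03  0.18 -0.46] turn -6.0
[-0.00825515  0.17412377  0.02377422]
```

Emit:
arm_command:
  steps:
    - {"rotation":[0,0,-3],"offset":[0,0,0],"claw":1}
    - {"rotation":[0,0,-3],"offset":[0,0,0],"claw":1}
    - {"rotation":[0,0,-2],"offset":[0,0,0],"claw":1}
    - {"rotation":[0,0,0],"offset":[0,0,0],"claw":1}

```text
clock: 6.45
eef_pos: [0.6842, -0.1696, 0.0417]
ee_rot: [0.993, 0.122, -0.003, 0.004]
ft_force: [0.5, -1.1, -1.3]
gripper_width: 0.0132
```

```bash
python3 go.py 0.684 -0.168 0.037 15.5; python3 -c "
from h import *
print(r.observe()['ft_torque'])"
```

```text
t 6.45 pos [ 0.6842 -0.1696  0.0417] jaw 14.0 q7 0.17 F [ 0.5 -1.1 -1.3] w 0.0132
tiltfix deg [ 0.5 -0.3  0. ]
delta cm [-0.02  0.16 -0.47] turn 1.5
[-0.13338493  0.00456933  1.66364834]
```

Emit:
arm_command:
  steps:
    - {"rotation":[0,0,0],"offset":[0,0,0],"claw":0.5}
    - {"rotation":[0,0,0],"offset":[0,0,0],"claw":0.5}
    - {"rotation":[0,0,0],"offset":[0,0,4],"claw":0.5}
    - {"rotation":[0,0,0],"offset":[0,0,5],"claw":0.5}
    - {"rotation":[0,0,10],"offset":[-1,0,5],"claw":0.2}
    - {"rotation":[0,0,10],"offset":[-3,0.5,0],"claw":0}
    - {"rotation":[0,0,10],"offset":[-3,0.5,0],"claw":0}
    - {"rotation":[0,0,10],"offset":[-3,0.5,0],"claw":0}
    - {"rotation":[0,0,10],"offset":[-2.5,0.5,0],"claw":0}
    - {"rotation":[0,0,10],"offset":[0,0,0],"claw":0}
    - {"rotation":[0,0,9],"offset":[0,0,0],"claw":0}

```text
clock: 7.82
eef_pos: [0.5562, -0.1469, 0.19]
ee_rot: [0.744, 0.668, 0.002, 0.003]
ft_force: [-0.3, -0.5, 0.1]
gripper_width: 0.0852
```

```bash
python3 go.py 0.559 -0.1466 0.030 83; python3 - <<'E'
from h import *
p,d=vision.snapshot("top"); s,_=vision.snapshot("scene")
cv2.imwrite("pics/pw2.png",np.vstack([cv2.resize(p[150:400,300:500],None,fx=2,fy=1.5)[:,:,::-1],cv2.resize(s[180:340,180:380],None,fx=2,fy=1.4)[:,:,::-1]]))
E
```

```text
t 7.83 pos [ 0.5562 -0.1469  0.19  ] jaw 83.8 q7 1.32 F [-0.3 -0.5  0.1] w 0.0852
tiltfix deg [0.1 0.5 0. ]
delta cm [  0.28   0.03 -16.  ] turn -0.8
```

View pics/pw2.png

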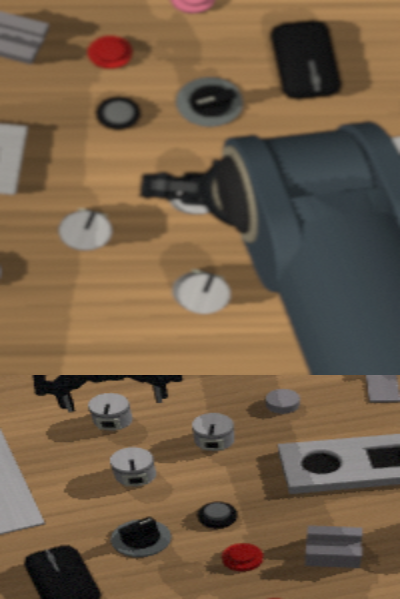

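The switch bar has turned about 80° (top crop at (208,100)) and all the canisters are still in place. Next is canister B.

Emit:
arm_command:
  steps:
    - {"rotation":[0,0.5,-0.8],"offset":[0.3,0,-5],"claw":0}
    - {"rotation":[0,0,0],"offset":[0,0,-5],"claw":0}
    - {"rotation":[0,0,0],"offset":[0,0,-3.5],"claw":0}
    - {"rotation":[0,0,0],"offset":[0,0,-2],"claw":0}
    - {"rotation":[0,0,0],"offset":[0,0,-0.5],"claw":0}

```text
clock: 8.55
eef_pos: [0.5624, -0.1478, 0.0282]
ee_rot: [0.758, 0.653, 0.002, 0.003]
ft_force: [0.6, -0.0, 0.8]
gripper_width: 0.0853
```

```bash
python3 go.py 0.559 -0.1466 0.030 83
```

```text
t 8.55 pos [ 0.5624 -0.1478  0.0282] jaw 81.5 q7 1.13 F [ 0.6 -0.   0.8] w 0.0853
tiltfix deg [0.1 0.4 0. ]
delta cm [-0.34  0.12  0.18] turn 1.5
```

Emit:
arm_command:
  steps:
    - {"rotation":[0,0.3,1.5],"offset":[-0.35,0.1,0.2],"claw":0.2}
    - {"rotation":[0,0,0],"offset":[0,0,0],"claw":1}
    - {"rotation":[0,0,0],"offset":[0,0,0],"claw":1}
    - {"rotation":[0,0,0],"offset":[0,0,0],"claw":1}
    - {"rotation":[0,0,0],"offset":[0,0,3],"claw":1}
    - {"rotation":[0,0,0],"offset":[0,0,4],"claw":1}

```text
clock: 9.3
eef_pos: [0.558, -0.147, 0.1021]
ee_rot: [0.749, 0.662, -0.001, 0.0]
ft_force: [1.2, -1.0, -1.9]
gripper_width: 0.0488
```

```bash
python3 go.py; python3 -c "
import numpy as np
o=np.array([.4977,-.3577]);ex=np.array([.0924,-.9957]);ey=np.array([.9957,.0924])
for y in(-.085,0,.085): print(y,(o-.033*ex+y*ey).round(4))"
```

```text
t 9.3 pos [ 0.558  -0.147   0.1021] jaw 82.9 q7 1.23 F [ 1.2 -1.  -1.9] w 0.0488
tiltfix deg [ 0.1 -0.1  0. ]
-0.085 [ 0.41   -0.3327]
0 [ 0.4947 -0.3248]
0.085 [ 0.5793 -0.317 ]
```

Emit:
arm_command:
  steps:
    - {"rotation":[0,0,-9.7],"offset":[0.2,-2.2,1],"claw":1}
    - {"rotation":[0,0,-9.7],"offset":[0.2,-2.2,0],"claw":1}
    - {"rotation":[0,0,-9.7],"offset":[0.3,-2.2,0],"claw":1}
    - {"rotation":[0,0,-9.7],"offset":[0.3,-2.2,0],"claw":1}
    - {"rotation":[0,0,-9.7],"offset":[0.3,-2.2,0],"claw":1}
    - {"rotation":[0,0,-9.7],"offset":[0.3,-2,0],"claw":1}
    - {"rotation":[0,0,-9.7],"offset":[0.3,-2,0],"claw":1}
    - {"rotation":[0,0,-9.7],"offset":[0.2,-2,0],"claw":1}
    - {"rotation":[0,0,0],"offset":[0,0,0],"claw":1}

```text
clock: 10.42
eef_pos: [0.5789, -0.3212, 0.1156]
ee_rot: [1.0, 0.025, -0.001, 0.002]
ft_force: [-0.1, 0.5, -2.2]
gripper_width: 0.049
```

```bash
python3 go.py .5793 -.317 .038 5.2
```

```text
t 10.43 pos [ 0.5789 -0.3212  0.1156] jaw 2.9 q7 0.32 F [-0.1  0.5 -2.2] w 0.049
tiltfix deg [ 0.3 -0.1  0. ]
delta cm [ 0.04  0.42 -7.76] turn 2.3
```

Emit:
arm_command:
  steps:
    - {"rotation":[0.3,0,2.3],"offset":[0,0.4,-4],"claw":1}
    - {"rotation":[0,0,0],"offset":[0,0,-2.8],"claw":1}
    - {"rotation":[0,0,0],"offset":[0,0,-0.6],"claw":1}
    - {"rotation":[0,0,0],"offset":[0,0,-0.3],"claw":1}

```text
clock: 10.92
eef_pos: [0.58, -0.3123, 0.0382]
ee_rot: [0.999, 0.053, 0.001, -0.002]
ft_force: [0.9, -0.1, -2.0]
gripper_width: 0.0489
```

```bash
python3 go.py .5793 -.317 .036 5.2
```

```text
t 10.93 pos [ 0.58   -0.3123  0.0382] jaw 6.0 q7 0.32 F [ 0.9 -0.1 -2. ] w 0.0489
tiltfix deg [-0.2  0.1  0. ]
delta cm [-0.07 -0.47 -0.22] turn -0.8
```

Emit:
arm_command:
  steps:
    - {"rotation":[0,0,-0.5],"offset":[0,-0.4,-0.2],"claw":1}
    - {"rotation":[0,0,0],"offset":[0,0,-0.2],"claw":1}
    - {"rotation":[0,0,0],"offset":[0,0,-0.1],"claw":1}

```text
clock: 11.3
eef_pos: [0.5812, -0.3171, 0.0367]
ee_rot: [0.999, 0.049, 0.002, -0.0]
ft_force: [-1.6, 0.3, 1.4]
gripper_width: 0.0492
```

```bash
python3 go.py .5793 -.317 .036 5.2
```

```text
t 11.3 pos [ 0.5812 -0.3171  0.0367] jaw 5.6 q7 0.32 F [-1.6  0.3  1.4] w 0.0492
tiltfix deg [-0.1  0.2  0. ]
delta cm [-0.19  0.01 -0.07] turn -0.4
```

Emit:
arm_command:
  steps:
    - {"rotation":[0,0,0],"offset":[0,0,0],"claw":0.2}
    - {"rotation":[0,0,0],"offset":[0,0,0],"claw":0}
    - {"rotation":[0,0,0],"offset":[0,0,4],"claw":0}
    - {"rotation":[0,0,0],"offset":[0,0,5],"claw":0}
    - {"rotation":[0,0,9],"offset":[-2,2.5,4],"claw":0}
    - {"rotation":[0,0,9],"offset":[-2.2,2.5,0],"claw":0}
    - {"rotation":[0,0,9],"offset":[-2.2,2.5,0],"claw":0}
    - {"rotation":[0,0,9],"offset":[-2.2,2.5,0],"claw":0}
    - {"rotation":[0,0,9],"offset":[-2.2,2.5,0],"claw":0}
    - {"rotation":[0,0,9],"offset":[-2.2,2.5,0],"claw":0}
    - {"rotation":[0,0,9],"offset":[-2,2,0],"claw":0}
    - {"rotation":[0,0,0],"offset":[0,0,0],"claw":0}

```text
clock: 12.8
eef_pos: [0.4302, -0.1431, 0.174]
ee_rot: [0.816, 0.579, 0.007, 0.002]
ft_force: [1.3, -0.2, 0.3]
gripper_width: 0.0852
```

```bash
python3 go.py .4333 -.1478 .03 70; python3 - <<'E'
from h import *
p,d=vision.snapshot("top"); s,_=vision.snapshot("scene")
cv2.imwrite("pics/b1.png",np.hstack([cv2.resize(p[190:400,320:560],(400,360))[:,:,::-1],cv2.resize(s[180:340,90:330],(400,360))[:,:,::-1]]))
E
```

```text
t 12.8 pos [ 0.4302 -0.1431  0.174 ] jaw 70.7 q7 1.25 F [ 1.3 -0.2  0.3] w 0.0852
tiltfix deg [-0.2  0.8  0. ]
delta cm [  0.31  -0.47 -14.4 ] turn -0.7
```

View pics/b1.png

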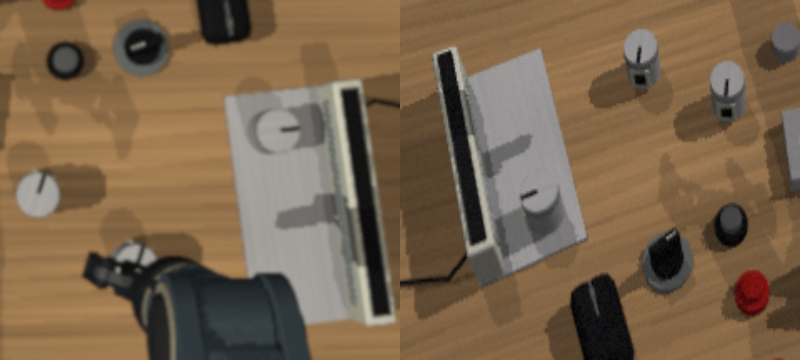

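Canister B stands on the shelf (left panel at (278,130)) with its line pointing at the block. Next is canister C.

Emit:
arm_command:
  steps:
    - {"rotation":[-0.2,0.8,0],"offset":[0.3,-0.4,-5],"claw":0}
    - {"rotation":[0,0,0],"offset":[0,0,-4.5],"claw":0}
    - {"rotation":[0,0,0],"offset":[0,0,-3],"claw":0}
    - {"rotation":[0,0,0],"offset":[0,0,-1.4],"claw":0}
    - {"rotation":[0,0,0],"offset":[0,0,0],"claw":0}

```text
clock: 13.52
eef_pos: [0.442, -0.154, 0.0326]
ee_rot: [0.82, 0.572, 0.004, 0.005]
ft_force: [-0.4, 0.4, -0.1]
gripper_width: 0.0849
```

```bash
python3 go.py .4333 -.1478 .03 70
```

```text
t 13.53 pos [ 0.442  -0.154   0.0326] jaw 69.8 q7 1.0 F [-0.4  0.4 -0.1] w 0.0849
tiltfix deg [0.2 0.6 0. ]
delta cm [-0.87  0.62 -0.26] turn 0.2
```

Emit:
arm_command:
  steps:
    - {"rotation":[0.2,0.4,0],"offset":[-0.8,0.6,-0.2],"claw":0}
    - {"rotation":[0,0,0],"offset":[0,0,0],"claw":0}

```text
clock: 13.78
eef_pos: [0.435, -0.1481, 0.0321]
ee_rot: [0.82, 0.572, 0.003, 0.002]
ft_force: [0.2, 1.0, -0.4]
gripper_width: 0.0852
```

```bash
python3 go.py .4333 -.1478 .03 70
```

```text
t 13.78 pos [ 0.435  -0.1481  0.0321] jaw 69.8 q7 0.99 F [ 0.2  1.  -0.4] w 0.0852
tiltfix deg [0.1 0.4 0. ]
delta cm [-0.17  0.03 -0.21] turn 0.2
```

Emit:
arm_command:
  steps:
    - {"rotation":[0,0.3,0],"offset":[-0.1,0,-0.1],"claw":0.2}
    - {"rotation":[0,0,0],"offset":[0,0,0],"claw":1}
    - {"rotation":[0,0,0],"offset":[0,0,0],"claw":1}
    - {"rotation":[0,0,0],"offset":[0,0,0],"claw":1}
    - {"rotation":[0,0,0],"offset":[0,0,4],"claw":1}
    - {"rotation":[0,0,0],"offset":[0,0,4],"claw":1}
    - {"rotation":[0,0,-9.3],"offset":[-0.3,-2.6,0],"claw":1}
    - {"rotation":[0,0,-9.3],"offset":[-0.3,-2.6,0],"claw":1}
    - {"rotation":[0,0,-9.3],"offset":[-0.3,-2.6,0],"claw":1}
    - {"rotation":[0,0,-9.3],"offset":[-0.3,-2.6,0],"claw":1}
    - {"rotation":[0,0,-9.3],"offset":[-0.3,-2.6,0],"claw":1}
    - {"rotation":[0,0,-9.3],"offset":[-0.3,-2.6,0],"claw":1}
    - {"rotation":[0,0,-9.2],"offset":[-0.3,-2.6,0],"claw":1}
    - {"rotation":[0,0,0],"offset":[0,0,0],"claw":1}

```text
clock: 15.52
eef_pos: [0.4092, -0.3351, 0.112]
ee_rot: [1.0, 0.024, -0.001, 0.0]
ft_force: [0.9, 0.4, -2.4]
gripper_width: 0.0488
```

```bash
python3 go.py .41 -.3327 .037 4.8
```

```text
t 15.53 pos [ 0.4092 -0.3351  0.112 ] jaw 2.7 q7 0.48 F [ 0.9  0.4 -2.4] w 0.0488
tiltfix deg [ 0.  -0.1  0. ]
delta cm [ 0.08  0.24 -7.5 ] turn 2.1
```

Emit:
arm_command:
  steps:
    - {"rotation":[0,0,2],"offset":[0,0.2,-4],"claw":1}
    - {"rotation":[0,0,0],"offset":[0,0,-2.5],"claw":1}
    - {"rotation":[0,0,0],"offset":[0,0,-0.5],"claw":1}
    - {"rotation":[0,0,0],"offset":[0,0,0],"claw":1}

```text
clock: 16.02
eef_pos: [0.41, -0.3298, 0.0405]
ee_rot: [0.999, 0.046, -0.0, -0.001]
ft_force: [0.8, -0.5, -1.7]
gripper_width: 0.0493
```

```bash
python3 go.py .41 -.3327 .037 4.8
```

```text
t 16.02 pos [ 0.41   -0.3298  0.0405] jaw 5.2 q7 0.46 F [ 0.8 -0.5 -1.7] w 0.0493
tiltfix deg [-0.1 -0.  -0. ]
delta cm [-0.   -0.29 -0.35] turn -0.4
```

Emit:
arm_command:
  steps:
    - {"rotation":[0,0,0],"offset":[0,-0.3,-0.3],"claw":1}
    - {"rotation":[0,0,0],"offset":[0,0,-0.2],"claw":1}
    - {"rotation":[0,0,0],"offset":[0,0,-0.1],"claw":1}

```text
clock: 16.4
eef_pos: [0.4112, -0.3333, 0.0368]
ee_rot: [0.999, 0.046, 0.001, 0.0]
ft_force: [-2.3, 3.2, 8.0]
gripper_width: 0.0492
```

```bash
python3 go.py .41 -.3327 .037 4.8
```

```text
t 16.4 pos [ 0.4112 -0.3333  0.0368] jaw 5.3 q7 0.46 F [-2.3  3.2  8. ] w 0.0492
tiltfix deg [0.  0.1 0. ]
delta cm [-0.12  0.06  0.02] turn -0.5
```

Emit:
arm_command:
  steps:
    - {"rotation":[0,0,0],"offset":[0,0,0.1],"claw":0.2}
    - {"rotation":[0,0,0],"offset":[0,0,0],"claw":0}
    - {"rotation":[0,0,0],"offset":[0,0,4],"claw":0}
    - {"rotation":[0,0,0],"offset":[0,0,5],"claw":0}
    - {"rotation":[0,0,9],"offset":[1.2,3.8,3],"claw":0}
    - {"rotation":[0,0,9],"offset":[1.3,3.8,0],"claw":0}
    - {"rotation":[0,0,9],"offset":[1.3,3.8,0],"claw":0}
    - {"rotation":[0,0,9],"offset":[1.3,3.8,0],"claw":0}
    - {"rotation":[0,0,9],"offset":[1.3,3.8,0],"claw":0}
    - {"rotation":[0,0,9],"offset":[1.3,3.8,0],"claw":0}
    - {"rotation":[0,0,9],"offset":[1.3,3.5,0],"claw":0}
    - {"rotation":[0,0,4],"offset":[1.2,2.8,0],"claw":0}
    - {"rotation":[0,0,0],"offset":[0,0,0],"claw":0}

```text
clock: 18.02
eef_pos: [0.5179, -0.0354, 0.1655]
ee_rot: [0.797, 0.604, 0.007, 0.004]
ft_force: [-0.2, -1.2, 0.3]
gripper_width: 0.0857
```

```bash
python3 go.py .5144 -.038 .03 72; python3 - <<'E'
from h import *
p,d=vision.snapshot("top"); s,_=vision.snapshot("scene")
cv2.imwrite("pics/c1.png",np.hstack([cv2.resize(p[190:400,300:560],(400,360))[:,:,::-1],cv2.resize(s[180:340,90:330],(400,360))[:,:,::-1]]))
E
```

```text
t 18.02 pos [ 0.5179 -0.0354  0.1655] jaw 74.3 q7 0.98 F [-0.2 -1.2  0.3] w 0.0857
tiltfix deg [-0.2  0.9  0. ]
delta cm [ -0.35  -0.26 -13.55] turn -2.3
```

View pics/c1.png

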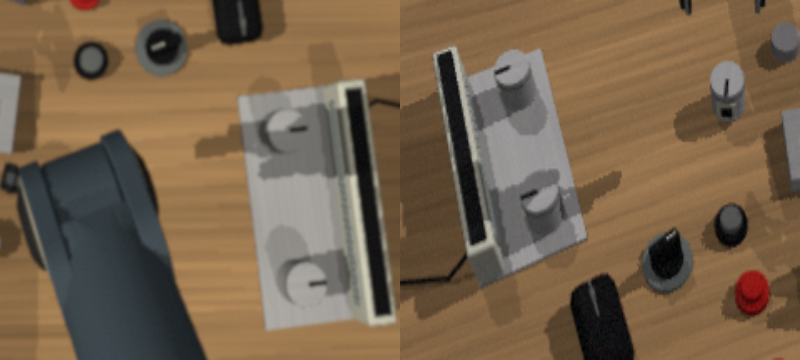

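Canisters B and C now stand on the shelf (left panel (285,130) and (305,284)) with their lines pointing at the block. Canister A is unmoved.

Emit:
arm_command:
  steps:
    - {"rotation":[-0.2,0.9,-2.3],"offset":[-0.4,-0.3,-5],"claw":0}
    - {"rotation":[0,0,0],"offset":[0,0,-4.5],"claw":0}
    - {"rotation":[0,0,0],"offset":[0,0,-2.5],"claw":0}
    - {"rotation":[0,0,0],"offset":[0,0,-1],"claw":0}
    - {"rotation":[0,0,0],"offset":[0,0,0],"claw":0}

```text
clock: 18.75
eef_pos: [0.5126, -0.0498, 0.0326]
ee_rot: [0.815, 0.58, -0.002, 0.004]
ft_force: [0.5, 0.6, -0.0]
gripper_width: 0.0855
```

```bash
python3 go.py .5144 -.038 .03 72
```

```text
t 18.75 pos [ 0.5126 -0.0498  0.0326] jaw 70.9 q7 0.78 F [ 0.5  0.6 -0. ] w 0.0855
tiltfix deg [0.5 0.  0. ]
delta cm [ 0.18  1.18 -0.26] turn 1.1
```

Emit:
arm_command:
  steps:
    - {"rotation":[0.4,0,1],"offset":[0.2,1.1,-0.2],"claw":0}
    - {"rotation":[0,0,0],"offset":[0,0,0],"claw":0}

```text
clock: 19.0
eef_pos: [0.5161, -0.0385, 0.0325]
ee_rot: [0.81, 0.587, 0.001, 0.002]
ft_force: [0.1, -0.9, -0.1]
gripper_width: 0.0852
```

```bash
python3 go.py .5144 -.038 .03 72
```

```text
t 19.0 pos [ 0.5161 -0.0385  0.0325] jaw 71.9 q7 0.78 F [ 0.1 -0.9 -0.1] w 0.0852
tiltfix deg [0.1 0.3 0. ]
delta cm [-0.17  0.05 -0.25] turn 0.1
```

Emit:
arm_command:
  steps:
    - {"rotation":[0,0.2,0],"offset":[-0.1,0,-0.1],"claw":0.2}
    - {"rotation":[0,0,0],"offset":[0,0,0],"claw":1}
    - {"rotation":[0,0,0],"offset":[0,0,0],"claw":1}
    - {"rotation":[0,0,0],"offset":[0,0,0],"claw":1}
    - {"rotation":[0,0,0],"offset":[0,0,4],"claw":1}
    - {"rotation":[0,0,0],"offset":[0,0,5],"claw":1}
    - {"rotation":[0,0,-7.4],"offset":[-0.2,-3.2,0],"claw":1}
    - {"rotation":[0,0,-7.4],"offset":[-0.2,-3.2,0],"claw":1}
    - {"rotation":[0,0,-7.4],"offset":[-0.2,-3.2,0],"claw":1}
    - {"rotation":[0,0,-7.4],"offset":[-0.2,-3.2,0],"claw":1}
    - {"rotation":[0,0,-7.4],"offset":[-0.2,-3.2,0],"claw":1}
    - {"rotation":[0,0,-7.4],"offset":[-0.2,-3.2,0],"claw":1}
    - {"rotation":[0,0,-7.4],"offset":[-0.2,-3.2,0],"claw":1}
    - {"rotation":[0,0,-7.4],"offset":[-0.2,-3.2,0],"claw":1}
    - {"rotation":[0,0,-7.4],"offset":[-0.2,-3,0],"claw":1}
    - {"rotation":[0,0,0],"offset":[0,0,0],"claw":1}

```text
clock: 21.0
eef_pos: [0.4898, -0.3332, 0.1201]
ee_rot: [1.0, 0.027, -0.004, -0.002]
ft_force: [0.6, 0.5, -1.6]
gripper_width: 0.0489
```

```bash
python3 go.py .4962 -.325 .037 5.2
```

```text
t 21.0 pos [ 0.4898 -0.3332  0.1201] jaw 3.1 q7 0.41 F [ 0.6  0.5 -1.6] w 0.0489
tiltfix deg [-0.2 -0.4 -0. ]
delta cm [ 0.64  0.82 -8.31] turn 2.1
```

Emit:
arm_command:
  steps:
    - {"rotation":[-0.2,-0.4,2],"offset":[0.6,0.5,-2],"claw":1}
    - {"rotation":[0,0,0],"offset":[0,0,-3],"claw":1}
    - {"rotation":[0,0,0],"offset":[0,0,-2],"claw":1}
    - {"rotation":[0,0,0],"offset":[0,0,-0.5],"claw":1}
    - {"rotation":[0,0,0],"offset":[0,0,0],"claw":1}

```text
clock: 21.62
eef_pos: [0.4957, -0.3232, 0.0421]
ee_rot: [0.999, 0.049, -0.001, -0.002]
ft_force: [0.1, -0.4, -1.9]
gripper_width: 0.0487
```

```bash
python3 go.py .4962 -.325 .037 5.2
```

```text
t 21.62 pos [ 0.4957 -0.3232  0.0421] jaw 5.6 q7 0.39 F [ 0.1 -0.4 -1.9] w 0.0487
tiltfix deg [-0.2 -0.1 -0. ]
delta cm [ 0.05 -0.18 -0.51] turn -0.4
```

Emit:
arm_command:
  steps:
    - {"rotation":[0,0,0],"offset":[0,-0.2,-0.4],"claw":1}
    - {"rotation":[0,0,0],"offset":[0,0,-0.2],"claw":1}
    - {"rotation":[0,0,0],"offset":[0,0,-0.1],"claw":1}

```text
clock: 22.0
eef_pos: [0.4968, -0.3255, 0.0369]
ee_rot: [0.999, 0.049, 0.0, -0.001]
ft_force: [-1.5, 1.1, 6.1]
gripper_width: 0.0491
```

```bash
python3 go.py .4962 -.325 .037 5.2
```

```text
t 22.0 pos [ 0.4968 -0.3255  0.0369] jaw 5.7 q7 0.38 F [-1.5  1.1  6.1] w 0.0491
tiltfix deg [-0.2  0.   0. ]
delta cm [-0.06  0.05  0.01] turn -0.5
```

Emit:
arm_command:
  steps:
    - {"rotation":[0,0,0],"offset":[0,0,0.1],"claw":0.25}
    - {"rotation":[0,0,0],"offset":[0,0,0],"claw":0.25}
    - {"rotation":[0,0,0],"offset":[0,0,0],"claw":0.25}
    - {"rotation":[0,0,0],"offset":[0,0,4],"claw":0.25}
    - {"rotation":[0,0,0],"offset":[0,0,5],"claw":0.25}
    - {"rotation":[0,0,0],"offset":[2.5,3.6,4],"claw":1}
    - {"rotation":[0,0,0],"offset":[2.5,3.6,0],"claw":1}
    - {"rotation":[0,0,0],"offset":[2.5,3.6,0],"claw":1}
    - {"rotation":[0,0,0],"offset":[2.5,3.6,0],"claw":1}
    - {"rotation":[0,0,0],"offset":[2.5,3.6,0],"claw":1}
    - {"rotation":[0,0,0],"offset":[2.5,3.6,0],"claw":1}
    - {"rotation":[0,0,0],"offset":[2.3,3.4,0],"claw":1}
    - {"rotation":[0,0,0],"offset":[0,0,0],"claw":1}

```text
clock: 23.62
eef_pos: [0.6743, -0.069, 0.1747]
ee_rot: [0.999, 0.047, 0.004, -0.0]
ft_force: [-0.8, -0.6, -0.4]
gripper_width: -0.0001
```

```bash
cat > chk.py <<'E'
from cans import *
from meas import *
import sys
def shelf():
    o=np.array([.4977,-.3577]);ex=np.array([.0924,-.9957]);ey=np.array([.9957,.0924])
    for n,dy in(("top",-.001),("scene",.001)):
        p,d=vision.snapshot(n); W=cloud(n,d)
        for y in(-.085,0,.085):
            s=o-.033*ex+y*ey
            P=blob(W,s,.043,.06,.04)
            if len(P)<50: print(n,y,"few",len(P)); continue
            c=P[:,:2].mean(0)
            b,e,m=lidline(n,p,c,.05)
            q=c-[0,dy]-o; print(n,len(P),"z",np.median(P[:,2]).round(4),"reader xy",(q@ex).round(4),(q@ey).round(4),"label err",b+84.7-360, round(e+84.7,1))
if __name__=="__main__": shelf()
E
python3 chk.py; python3 go.py .6697 -.075 .05; python3 - <<'E'
from h import *
p,d=vision.snapshot("top"); s,_=vision.snapshot("scene")
cv2.imwrite("pics/d1.png",np.hstack([cv2.resize(p[140:400,300:560],(400,400))[:,:,::-1],cv2.resize(s[180:340,90:330],(400,400))[:,:,::-1]]))
E
```

```text
top 571 z 0.0497 reader xy -0.0357 -0.084 label err -0.30000000000001137 0.2
top 564 z 0.0497 reader xy -0.036 0.002 label err -2.3000000000000114 0.3
top 549 z 0.0498 reader xy -0.0363 0.0869 label err -1.3000000000000114 -1.0
scene 313 z 0.0495 reader xy -0.0354 -0.0805 label err -14.300000000000011 -1.4
scene 317 z 0.0496 reader xy -0.0359 0.0046 label err -13.300000000000011 -2.3
scene 361 z 0.0498 reader xy -0.036 0.0898 label err -12.300000000000011 -0.8
t 23.73 pos [ 0.6727 -0.0742  0.1744] jaw 5.0 q7 -0.05 F [ 0.3 -0.7  1. ] w -0.0001
tiltfix deg [0.2 0.3 0. ]
delta cm [ -0.3   -0.08 -12.44] turn
```

View pics/d1.png

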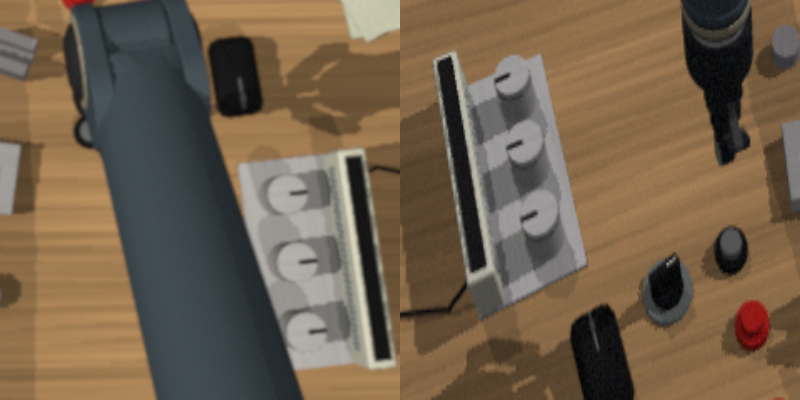

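All three canisters stand with labels within about 2° of facing the block. Now I press the grey button.

Emit:
arm_command:
  steps:
    - {"rotation":[0.2,0.3,0],"offset":[-0.3,-0.1,-5],"claw":1}
    - {"rotation":[0,0,0],"offset":[0,0,-4],"claw":1}
    - {"rotation":[0,0,0],"offset":[0,0,-2],"claw":1}
    - {"rotation":[0,0,0],"offset":[0,0,-0.5],"claw":1}

```text
clock: 24.32
eef_pos: [0.6687, -0.0851, 0.0591]
ee_rot: [0.999, 0.038, 0.002, 0.002]
ft_force: [-0.5, -0.1, 0.3]
gripper_width: 0.0001
```

```bash
python3 go.py .6697 -.075 .04
```

```text
t 24.32 pos [ 0.6687 -0.0851  0.0591] jaw 4.3 q7 -0.09 F [-0.5 -0.1  0.3] w 0.0001
tiltfix deg [0.3 0.2 0. ]
delta cm [ 0.1   1.01 -1.91] turn
```

Emit:
arm_command:
  steps:
    - {"rotation":[0.3,0.2,0],"offset":[0.1,1,0],"claw":1}
    - {"rotation":[0,0,0],"offset":[0,0,-0.7],"claw":1}
    - {"rotation":[0,0,0],"offset":[0,0,-0.6],"claw":1}
    - {"rotation":[0,0,0],"offset":[0,0,-0.5],"claw":1}

```text
clock: 24.82
eef_pos: [0.6725, -0.0745, 0.0443]
ee_rot: [0.999, 0.037, 0.004, -0.0]
ft_force: [-0.1, 0.0, 0.3]
gripper_width: 0.0002
```

```bash
python3 go.py .6697 -.075 .04
```

```text
t 24.82 pos [ 0.6725 -0.0745  0.0443] jaw 4.3 q7 -0.11 F [-0.1  0.   0.3] w 0.0002
tiltfix deg [-0.   0.4  0. ]
delta cm [-0.28 -0.05 -0.43] turn
```

Emit:
arm_command:
  steps:
    - {"rotation":[0,0.3,0],"offset":[-0.2,0,-0.4],"claw":1}
    - {"rotation":[0,0,0],"offset":[0,0,-0.4],"claw":1}
    - {"rotation":[0,0,0],"offset":[0,0,-0.4],"claw":1}

```text
clock: 25.2
eef_pos: [0.6705, -0.0745, 0.0327]
ee_rot: [0.999, 0.037, 0.001, -0.0]
ft_force: [-6.1, 0.5, 26.7]
gripper_width: 0.0003
```

```bash
python3 go.py .6697 -.075 .034
```

```text
t 25.2 pos [ 0.6705 -0.0745  0.0327] jaw 4.3 q7 -0.11 F [-6.1  0.5 26.7] w 0.0003
tiltfix deg [-0.   0.1  0. ]
delta cm [-0.08 -0.05  0.13] turn
```

Emit:
arm_command:
  steps:
    - {"rotation":[0,0,0],"offset":[0,0,0],"claw":1}
    - {"rotation":[0,0,0],"offset":[0,0,3],"claw":1}
    - {"rotation":[0,0,0],"offset":[0,0,4],"claw":0.6}
    - {"rotation":[0,0,5],"offset":[0.6,-4.5,1],"claw":0.4}
    - {"rotation":[0,0,5],"offset":[0.6,-4.5,0],"claw":0.3}
    - {"rotation":[0,0,0],"offset":[0,0,0],"claw":0.3}

```text
clock: 25.95
eef_pos: [0.6831, -0.1664, 0.1153]
ee_rot: [0.992, 0.128, 0.001, 0.001]
ft_force: [0.1, -0.7, -0.6]
gripper_width: 0.0598
```

```bash
python3 go.py .6842 -.1690 .039 14
```

```text
t 25.95 pos [ 0.6831 -0.1664  0.1153] jaw 14.7 q7 0.21 F [ 0.1 -0.7 -0.6] w 0.0598
tiltfix deg [0.1 0.2 0. ]
delta cm [ 0.11 -0.26 -7.63] turn -0.7
```

Emit:
arm_command:
  steps:
    - {"rotation":[0.1,0.2,-0.7],"offset":[0.1,0,-3],"claw":0.3}
    - {"rotation":[0,0,0],"offset":[0,0,-2],"claw":0.3}
    - {"rotation":[0,0,0],"offset":[0,0,-1],"claw":0.3}
    - {"rotation":[0,0,0],"offset":[0,0,0],"claw":0.3}

```text
clock: 26.45
eef_pos: [0.6844, -0.1636, 0.053]
ee_rot: [0.992, 0.123, 0.0, -0.001]
ft_force: [0.1, 0.8, -0.3]
gripper_width: 0.0598
```

```bash
python3 go.py .6842 -.1690 .039 14
```

```text
t 26.45 pos [ 0.6844 -0.1636  0.053 ] jaw 14.1 q7 0.18 F [ 0.1  0.8 -0.3] w 0.0598
tiltfix deg [-0.2  0.   0. ]
delta cm [-0.02 -0.54 -1.4 ] turn -0.1
```

Emit:
arm_command:
  steps:
    - {"rotation":[-0.1,0,0],"offset":[0,-0.5,-0.8],"claw":0.3}
    - {"rotation":[0,0,0],"offset":[0,0,-0.4],"claw":0.3}
    - {"rotation":[0,0,0],"offset":[0,0,0],"claw":1}
    - {"rotation":[0,0,0],"offset":[0,0,0],"claw":1}
    - {"rotation":[0,0,0],"offset":[0,0,0],"claw":1}
    - {"rotation":[0,0,0],"offset":[0,0,0],"claw":1}

```text
clock: 27.2
eef_pos: [0.6839, -0.1689, 0.0426]
ee_rot: [0.992, 0.125, -0.0, 0.001]
ft_force: [0.7, -0.2, -2.3]
gripper_width: 0.0139
```

```bash
python3 go.py .6842 -.1690 .039 14
```

```text
t 27.2 pos [ 0.6839 -0.1689  0.0426] jaw 14.3 q7 0.18 F [ 0.7 -0.2 -2.3] w 0.0139
tiltfix deg [ 0.1 -0.   0. ]
delta cm [ 0.03 -0.01 -0.36] turn -0.3
```

Emit:
arm_command:
  steps:
    - {"rotation":[0,0,9],"offset":[0,0,0],"claw":1}
    - {"rotation":[0,0,9],"offset":[0,0,0],"claw":1}
    - {"rotation":[0,0,9],"offset":[0,0,0],"claw":1}
    - {"rotation":[0,0,9],"offset":[0,0,0],"claw":1}
    - {"rotation":[0,0,9],"offset":[0,0,0],"claw":1}
    - {"rotation":[0,0,9],"offset":[0,0,0],"claw":1}
    - {"rotation":[0,0,9],"offset":[0,0,0],"claw":1}
    - {"rotation":[0,0,9],"offset":[0,0,0],"claw":1}
    - {"rotation":[0,0,3],"offset":[0,0,0],"claw":1}
    - {"rotation":[0,0,2],"offset":[0,0,0],"claw":1}
    - {"rotation":[0,0,0],"offset":[0,0,0],"claw":1}

```text
clock: 28.58
eef_pos: [0.6843, -0.1679, 0.0426]
ee_rot: [0.687, 0.727, 0.002, -0.001]
ft_force: [-0.6, 0.8, -0.5]
gripper_width: 0.0131
```

```bash
python3 go.py .6842 -.1690 .039 95.5;python3 -c "
from h import *
print(r.observe()['ft_torque'])"
```

```text
t 28.57 pos [ 0.6843 -0.1679  0.0426] jaw 93.2 q7 1.36 F [-0.6  0.8 -0.5] w 0.0131
tiltfix deg [-0.2  0.   0. ]
delta cm [-0.01 -0.11 -0.36] turn 2.3
[-0.02776741  0.2977448   0.00442593]
```

Emit:
arm_command:
  steps:
    - {"rotation":[0,0,2],"offset":[0,0,0],"claw":1}
    - {"rotation":[0,0,2],"offset":[0,0,0],"claw":1}
    - {"rotation":[0,0,1],"offset":[0,0,0],"claw":1}

```text
clock: 28.95
eef_pos: [0.6842, -0.1678, 0.0426]
ee_rot: [0.653, 0.757, 0.001, -0.001]
ft_force: [-0.3, 2.0, 0.4]
gripper_width: 0.0131
```

```bash
python3 go.py .6842 -.1690 .039 95.5;python3 -c "
from h import *
print(r.observe()['ft_torque'])"
```

```text
t 28.95 pos [ 0.6842 -0.1678  0.0426] jaw 98.5 q7 1.44 F [-0.3  2.   0.4] w 0.0131
tiltfix deg [-0.2 -0.  -0. ]
delta cm [-0.   -0.12 -0.36] turn -3.0
[-0.04941638  0.28344162 -0.21406766]
```

Emit:
arm_command:
  steps:
    - {"rotation":[0,0,-0.5],"offset":[0,0,0],"claw":0.5}
    - {"rotation":[0,0,0],"offset":[0,0,0],"claw":0.5}
    - {"rotation":[0,0,0],"offset":[0,0,4],"claw":0.5}
    - {"rotation":[0,0,0],"offset":[0,0,5],"claw":0.3}
    - {"rotation":[0,0,-2],"offset":[-2.7,2.9,3],"claw":0.3}
    - {"rotation":[0,0,-2],"offset":[-2.8,2.9,0],"claw":0.3}
    - {"rotation":[0,0,-2],"offset":[-2.8,2.9,0],"claw":0.3}
    - {"rotation":[0,0,-2],"offset":[-2.8,2.9,0],"claw":0.3}
    - {"rotation":[0,0,-2],"offset":[-2.8,2.9,0],"claw":0.3}
    - {"rotation":[0,0,-2],"offset":[-2.8,2.9,0],"claw":0.3}
    - {"rotation":[0,0,-2],"offset":[-2.8,2.9,0],"claw":0.3}
    - {"rotation":[0,0,-2],"offset":[-2.7,2.9,0],"claw":0.3}
    - {"rotation":[0,0,0],"offset":[0,0,0],"claw":0.3}

```text
clock: 30.58
eef_pos: [0.4588, 0.0709, 0.1695]
ee_rot: [0.758, 0.652, 0.007, 0.005]
ft_force: [-0.1, -0.6, -0.3]
gripper_width: 0.0602
```

```bash
python3 go.py .4627 .0676 .028 81; python3 chk.py; python3 - <<'E'
from h import *
p,d=vision.snapshot("top"); s,e=vision.snapshot("scene")
np.save("pics/s_disc.npy",e)
cv2.imwrite("pics/e1.png",np.hstack([cv2.resize(p[140:400,100:560],(400,300))[:,:,::-1],cv2.resize(s[100:340,180:460],(400,300))[:,:,::-1]]))
o=r.observe()["eef_pos"]; W=cloud("scene",e)
m=(np.hypot(W[...,0]-o[0],W[...,1]-o[1])<.07)&(W[...,2]>.08)&(W[...,2]<o[2]+.02)
P=W[m]; print(o,np.sort(P[:,2])[:12].round(4)); 
ll=P[P[:,2]<P[:,2].min()+.01]; print(ll[:20].round(3))
E
```

```text
t 30.57 pos [0.4588 0.0709 0.1695] jaw 81.4 q7 0.84 F [-0.1 -0.6 -0.3] w 0.0602
tiltfix deg [-0.1  1.   0. ]
delta cm [  0.39  -0.33 -14.15] turn -0.4
top 579 z 0.0496 reader xy -0.0359 -0.084 label err -0.30000000000001137 0.3
top 564 z 0.0499 reader xy -0.0359 0.0019 label err -2.3000000000000114 -0.0
top 554 z 0.0498 reader xy -0.0363 0.0871 label err -2.3000000000000114 -0.8
scene 305 z 0.0493 reader xy -0.0352 -0.081 label err -12.300000000000011 2.2
scene 326 z 0.0498 reader xy -0.0361 0.0052 label err -15.300000000000011 -2.0
scene 361 z 0.0496 reader xy -0.0363 0.0895 label err -11.300000000000011 -0.4
[0.46140615 0.0677347  0.1690562 ] [0.1558 0.1578 0.1598 0.1607 0.1619 0.1627 0.1642 0.1643 0.1646 0.165
 0.165  0.1653]
[[0.47  0.098 0.164]
 [0.473 0.107 0.165]
 [0.474 0.109 0.165]
 [0.47  0.098 0.161]
 [0.475 0.101 0.162]
 [0.478 0.103 0.164]
 [0.476 0.099 0.16 ]
 [0.466 0.037 0.165]
 [0.467 0.031 0.165]
 [0.468 0.033 0.165]
 [0.466 0.036 0.163]
 [0.463 0.032 0.158]
 [0.462 0.035 0.156]]
```

View pics/e1.png

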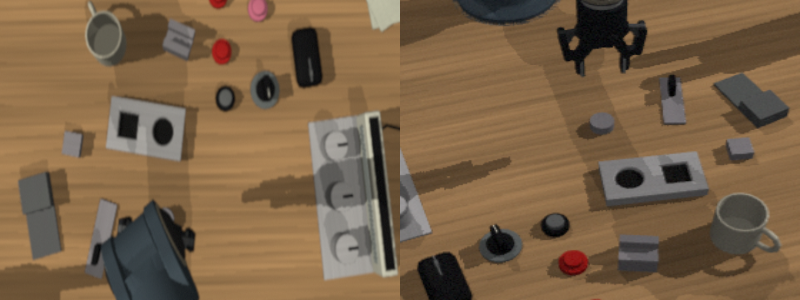

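Nothing has been knocked: the canisters are still right and the disc shows at (601,122) in the right panel. The fingertips sit about 12.5 mm below the TCP at this opening. Next I pick the disc by its upper part.

Emit:
arm_command:
  steps:
    - {"rotation":[-0.1,0.8,0],"offset":[0.2,0,-5],"claw":0.3}
    - {"rotation":[0,0,0],"offset":[0,0,-4.5],"claw":0.3}
    - {"rotation":[0,0,0],"offset":[0,0,-2],"claw":0.3}
    - {"rotation":[0,0,0],"offset":[0,0,-1],"claw":0.3}
    - {"rotation":[0,0,0],"offset":[0,0,0],"claw":0.3}

```text
clock: 31.4
eef_pos: [0.4692, 0.0635, 0.0404]
ee_rot: [0.764, 0.645, 0.003, 0.002]
ft_force: [0.1, 0.1, -0.2]
gripper_width: 0.0598
```

```bash
python3 go.py .4627 .0676 .0245 81
```

```text
t 31.4 pos [0.4692 0.0635 0.0404] jaw 80.4 q7 0.62 F [ 0.1  0.1 -0.2] w 0.0598
tiltfix deg [-0.   0.4  0. ]
delta cm [-0.65  0.41 -1.59] turn 0.6
```

Emit:
arm_command:
  steps:
    - {"rotation":[0,0.4,0],"offset":[-0.6,0.4,-0.5],"claw":0.3}
    - {"rotation":[0,0,0],"offset":[0,0,-0.9],"claw":0.3}
    - {"rotation":[0,0,0],"offset":[0,0,0],"claw":0.3}

```text
clock: 31.78
eef_pos: [0.4644, 0.0677, 0.0273]
ee_rot: [0.764, 0.645, 0.002, 0.001]
ft_force: [-0.7, -0.7, -0.3]
gripper_width: 0.0597
```

```bash
python3 go.py .4627 .0676 .0245 81
```

```text
t 31.77 pos [0.4644 0.0677 0.0273] jaw 80.3 q7 0.58 F [-0.7 -0.7 -0.3] w 0.0597
tiltfix deg [-0.1  0.2  0. ]
delta cm [-0.17 -0.01 -0.28] turn 0.7
```

Emit:
arm_command:
  steps:
    - {"rotation":[-0.1,0.2,0],"offset":[-0.2,0,-0.3],"claw":0.3}
    - {"rotation":[0,0,0],"offset":[0,0,0],"claw":1}
    - {"rotation":[0,0,0],"offset":[0,0,0],"claw":1}
    - {"rotation":[0,0,0],"offset":[0,0,0],"claw":1}

```text
clock: 32.28
eef_pos: [0.4625, 0.0677, 0.0248]
ee_rot: [0.764, 0.645, 0.0, 0.001]
ft_force: [1.3, 0.8, -1.3]
gripper_width: 0.0423
```

```bash
python3 go.py .4627 .0676 .0245 81
```

```text
t 32.27 pos [0.4625 0.0677 0.0248] jaw 80.3 q7 0.58 F [ 1.3  0.8 -1.3] w 0.0423
tiltfix deg [0.1 0.1 0. ]
delta cm [ 0.02 -0.01 -0.03] turn 0.7
```

Emit:
arm_command:
  steps:
    - {"rotation":[0,0,0],"offset":[0,0,3],"claw":1}
    - {"rotation":[0,0,0],"offset":[0,0,3],"claw":1}
    - {"rotation":[0,0,0],"offset":[4,0,0],"claw":1}
    - {"rotation":[0,0,0],"offset":[4,0,0],"claw":1}
    - {"rotation":[0,0,0],"offset":[4,0,0],"claw":1}
    - {"rotation":[0,0,0],"offset":[2.5,0,0],"claw":1}
    - {"rotation":[0,0,0],"offset":[0,0,0],"claw":1}
    - {"rotation":[0,0,0],"offset":[0,0,0],"claw":1}

```text
clock: 33.28
eef_pos: [0.6078, 0.0654, 0.0834]
ee_rot: [0.765, 0.645, -0.003, -0.001]
ft_force: [-0.7, -0.8, -1.6]
gripper_width: 0.0419
```

```bash
python3 go.py .6131 .0688 .06 80.3
```

```text
t 33.27 pos [0.6078 0.0654 0.0834] jaw 80.3 q7 0.77 F [-0.7 -0.8 -1.6] w 0.0419
tiltfix deg [ 0.2 -0.3  0. ]
delta cm [ 0.53  0.34 -2.34] turn 0.0
```

Emit:
arm_command:
  steps:
    - {"rotation":[0.2,-0.3,0],"offset":[0.5,0.3,-1.5],"claw":1}
    - {"rotation":[0,0,0],"offset":[0,0,-1],"claw":1}
    - {"rotation":[0,0,0],"offset":[0,0,0],"claw":1}

```text
clock: 33.65
eef_pos: [0.6101, 0.0683, 0.0558]
ee_rot: [0.764, 0.645, -0.001, -0.001]
ft_force: [0.0, 0.0, -2.3]
gripper_width: 0.0421
```

```bash
python3 go.py .6131 .0688 .05 80.3; python3 - <<'E'
from h import *
s,e=vision.snapshot("scene"); p,d=vision.snapshot("top")
cv2.imwrite("pics/f1.png",np.hstack([cv2.resize(p[190:310,200:340],(400,343))[:,:,::-1],cv2.resize(s[190:280,300:410],(400,343),interpolation=cv2.INTER_CUBIC)[:,:,::-1]]))
E
```

```text
t 33.65 pos [0.6101 0.0683 0.0558] jaw 80.4 q7 0.74 F [ 0.   0.  -2.3] w 0.0421
tiltfix deg [ 0.  -0.2  0. ]
delta cm [ 0.3   0.05 -0.58] turn -0.1
```

View pics/f1.png

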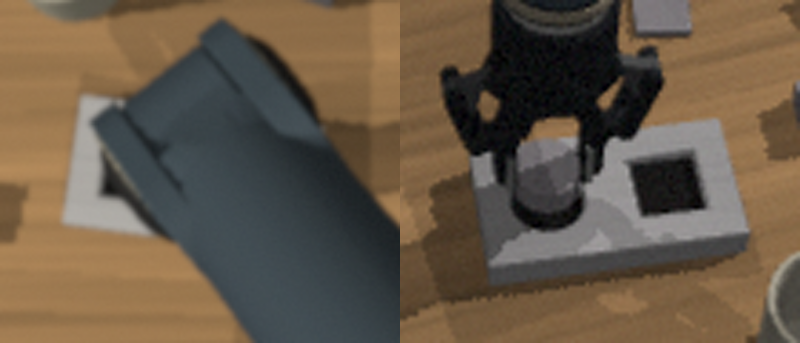

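Emit:
arm_command:
  steps:
    - {"rotation":[0,-0.2,0],"offset":[0.3,0.05,-0.3],"claw":1}
    - {"rotation":[0,0,0],"offset":[0,0,0],"claw":1}

```text
clock: 34.0
eef_pos: [0.6146, 0.0692, 0.0543]
ee_rot: [0.764, 0.645, 0.001, 0.001]
ft_force: [-0.0, -0.2, -1.6]
gripper_width: 0.0422
```

```bash
python3 go.py .6131 .0688 .05 80.3
```

```text
t 34.0 pos [0.6146 0.0692 0.0543] jaw 80.3 q7 0.74 F [-0.  -0.2 -1.6] w 0.0422
tiltfix deg [-0.   0.2  0. ]
delta cm [-0.15 -0.04 -0.43] turn -0.0
```

Emit:
arm_command:
  steps:
    - {"rotation":[0,0.1,0],"offset":[-0.15,0,-0.4],"claw":1}
    - {"rotation":[0,0,0],"offset":[0,0,-0.3],"claw":1}
    - {"rotation":[0,0,0],"offset":[0,0,-0.2],"claw":1}

```text
clock: 34.38
eef_pos: [0.6132, 0.0692, 0.0451]
ee_rot: [0.764, 0.645, 0.001, 0.001]
ft_force: [-0.4, 0.0, -2.7]
gripper_width: 0.0422
```

```bash
python3 go.py .6131 .0688 .0388 80.3
```

```text
t 34.38 pos [0.6132 0.0692 0.0451] jaw 80.3 q7 0.73 F [-0.4  0.  -2.7] w 0.0422
tiltfix deg [-0.   0.1  0. ]
delta cm [-0.01 -0.04 -0.63] turn -0.0
```

No contact yet, with the disc's underside just below the plate top, so it is entering the recess.

Emit:
arm_command:
  steps:
    - {"rotation":[0,0,0],"offset":[0,0,-0.2],"claw":1}
    - {"rotation":[0,0,0],"offset":[0,0,-0.2],"claw":1}
    - {"rotation":[0,0,0],"offset":[0,0,-0.1],"claw":1}

```text
clock: 34.75
eef_pos: [0.6132, 0.0692, 0.0396]
ee_rot: [0.764, 0.645, 0.001, 0.001]
ft_force: [-0.4, 0.5, -1.5]
gripper_width: 0.0419
```

```bash
python3 go.py .6131 .0688 .0388 80.3
```

```text
t 34.75 pos [0.6132 0.0692 0.0396] jaw 80.3 q7 0.73 F [-0.4  0.5 -1.5] w 0.0419
tiltfix deg [-0.   0.1  0. ]
delta cm [-0.01 -0.04 -0.08] turn -0.0
```

Emit:
arm_command:
  steps:
    - {"rotation":[0,0,0],"offset":[0,0,-0.1],"claw":1}
    - {"rotation":[0,0,0],"offset":[0,0,0],"claw":0.3}
    - {"rotation":[0,0,0],"offset":[0,0,0],"claw":0.3}
    - {"rotation":[0,0,0],"offset":[0,0,4],"claw":0.3}
    - {"rotation":[0,0,0],"offset":[0,0,4],"claw":0.3}
    - {"rotation":[0,0,0],"offset":[-0.4,4.2,1],"claw":0.3}
    - {"rotation":[0,0,0],"offset":[-0.4,4.2,0],"claw":0.3}
    - {"rotation":[0,0,0],"offset":[-0.4,4.2,0],"claw":0.3}
    - {"rotation":[0,0,0],"offset":[-0.4,4.2,0],"claw":0.3}
    - {"rotation":[0,0,0],"offset":[-0.2,3.8,0],"claw":0.3}
    - {"rotation":[0,0,0],"offset":[0,0,0],"claw":0.3}

```text
clock: 36.12
eef_pos: [0.5959, 0.281, 0.1347]
ee_rot: [0.765, 0.644, 0.004, 0.001]
ft_force: [-0.3, 0.0, -0.4]
gripper_width: 0.0599
```

```bash
python3 go.py .5955 .2765 .0245 79; python3 - <<'E'
from meas import *
s,e=vision.snapshot("scene"); p,d=vision.snapshot("top")
cv2.imwrite("pics/g1.png",np.hstack([cv2.resize(p[190:310,130:340],(400,343))[:,:,::-1],cv2.resize(s[150:280,300:460],(400,343),interpolation=cv2.INTER_CUBIC)[:,:,::-1]]))
for n,D in(("top",d),("scene",e)):
    W=cloud(n,D)
    P=blob(W,(.613,.069),.028,.042,.035); c,sz,a=rect(P[:,:2]); print(n,"disc",len(P),np.median(P[:,2]).round(4),P[:,:2].mean(0).round(4),np.round(sz,1))
    for k,sd,lo,hi in(("sq",(.5955,.2765),.013,.028),):
        P=blob(W,sd,lo,hi,.045)
        if len(P)>30: c,sz,a=rect(P[:,:2]); print(n,k,len(P),c.round(4),np.round(sz,1),round(a,1))
E
```

```text
t 36.12 pos [0.5959 0.281  0.1347] jaw 80.1 q7 0.48 F [-0.3  0.  -0.4] w 0.0599
tiltfix deg [-0.2  0.5  0. ]
delta cm [ -0.04  -0.45 -11.02] turn -1.1
top disc 391 0.034 [0.6125 0.0679] [41.3 43.1]
top sq 80 [0.5947 0.2728] [35.  39.5] 79.8
scene disc 235 0.0339 [0.6141 0.0699] [40.2 44.5]
scene sq 243 [0.5957 0.2771] [40.4 43. ] 78.9
```

View pics/g1.png

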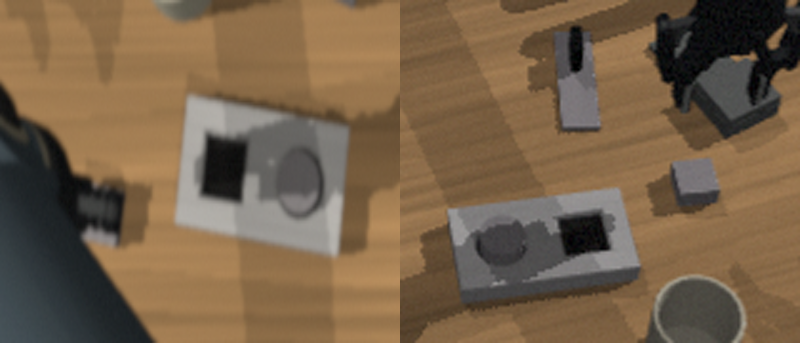

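The disc is seated: its top is at 34 mm, the expected 14 + 20. The square block is unmoved at (693,180) in the right panel, so I descend on it.

Emit:
arm_command:
  steps:
    - {"rotation":[-0.2,0.4,-1],"offset":[0,-0.3,-4],"claw":0.3}
    - {"rotation":[0,0,0],"offset":[0,0,-3],"claw":0.3}
    - {"rotation":[0,0,0],"offset":[0,0,-2],"claw":0.3}
    - {"rotation":[0,0,0],"offset":[0,0,0],"claw":0.3}

```text
clock: 36.72
eef_pos: [0.6007, 0.2661, 0.0421]
ee_rot: [0.776, 0.631, -0.001, 0.004]
ft_force: [0.1, 0.3, 0.1]
gripper_width: 0.0594
```

```bash
python3 go.py .5955 .2765 .0245 79
```

```text
t 36.73 pos [0.6007 0.2661 0.0421] jaw 78.3 q7 0.41 F [0.1 0.3 0.1] w 0.0594
tiltfix deg [0.5 0.2 0. ]
delta cm [-0.52  1.04 -1.76] turn 0.7
```

Emit:
arm_command:
  steps:
    - {"rotation":[0.5,0.2,0.7],"offset":[-0.5,1,0],"claw":0.3}
    - {"rotation":[0,0,0],"offset":[0,0,-0.8],"claw":0.3}
    - {"rotation":[0,0,0],"offset":[0,0,-0.7],"claw":0.3}
    - {"rotation":[0,0,0],"offset":[0,0,0],"claw":0.3}

```text
clock: 37.22
eef_pos: [0.597, 0.2776, 0.0292]
ee_rot: [0.772, 0.636, 0.003, 0.0]
ft_force: [-0.0, -0.5, -0.6]
gripper_width: 0.0598
```

```bash
python3 go.py .5955 .2765 .0245 79
```

```text
t 37.23 pos [0.597  0.2776 0.0292] jaw 79.0 q7 0.4 F [-0.  -0.5 -0.6] w 0.0598
tiltfix deg [-0.2  0.3  0. ]
delta cm [-0.15 -0.11 -0.47] turn 0.0
```

Emit:
arm_command:
  steps:
    - {"rotation":[-0.2,0.3,0],"offset":[-0.15,-0.1,-0.45],"claw":0.3}
    - {"rotation":[0,0,0],"offset":[0,0,0],"claw":1}
    - {"rotation":[0,0,0],"offset":[0,0,0],"claw":1}
    - {"rotation":[0,0,0],"offset":[0,0,0],"claw":1}

```text
clock: 37.72
eef_pos: [0.5959, 0.2769, 0.025]
ee_rot: [0.772, 0.636, 0.0, -0.0]
ft_force: [-0.0, 0.7, -0.9]
gripper_width: 0.0387
```

```bash
python3 go.py .5955 .2765 .0245 79
```

```text
t 37.73 pos [0.5959 0.2769 0.025 ] jaw 79.0 q7 0.4 F [-0.   0.7 -0.9] w 0.0387
tiltfix deg [-0.  0.  0.]
delta cm [-0.04 -0.04 -0.05] turn 0.0
```

Emit:
arm_command:
  steps:
    - {"rotation":[0,0,0],"offset":[0,0,3],"claw":1}
    - {"rotation":[0,0,0],"offset":[0,0,3],"claw":1}
    - {"rotation":[0,0,1],"offset":[0.8,-3.2,0],"claw":1}
    - {"rotation":[0,0,1],"offset":[0.8,-3.2,0],"claw":1}
    - {"rotation":[0,0,1],"offset":[0.8,-3.2,0],"claw":1}
    - {"rotation":[0,0,0],"offset":[0.6,-2.9,0],"claw":1}
    - {"rotation":[0,0,0],"offset":[0,0,0],"claw":1}
    - {"rotation":[0,0,0],"offset":[0,0,0],"claw":1}

```text
clock: 38.72
eef_pos: [0.6227, 0.1466, 0.0826]
ee_rot: [0.754, 0.657, -0.004, -0.001]
ft_force: [0.1, 0.8, -2.3]
gripper_width: 0.0388
```

```bash
python3 go.py .6255 .148 .055 81.4
```

```text
t 38.73 pos [0.6227 0.1466 0.0826] jaw 82.2 q7 0.68 F [ 0.1  0.8 -2.3] w 0.0388
tiltfix deg [ 0.2 -0.4  0. ]
delta cm [ 0.28  0.14 -2.76] turn -0.8
```

Emit:
arm_command:
  steps:
    - {"rotation":[0.2,-0.3,-0.8],"offset":[0.3,0.1,-1.5],"claw":1}
    - {"rotation":[0,0,0],"offset":[0,0,-1.2],"claw":1}
    - {"rotation":[0,0,0],"offset":[0,0,0],"claw":1}

```text
clock: 39.1
eef_pos: [0.6243, 0.1505, 0.0529]
ee_rot: [0.757, 0.653, -0.001, -0.002]
ft_force: [-0.1, -0.4, -1.5]
gripper_width: 0.0391
```

```bash
python3 go.py .6255 .148 .05 81.4
```

```text
t 39.1 pos [0.6243 0.1505 0.0529] jaw 81.6 q7 0.65 F [-0.1 -0.4 -1.5] w 0.0391
tiltfix deg [-0.1 -0.2 -0. ]
delta cm [ 0.12 -0.25 -0.29] turn -0.2
```

Emit:
arm_command:
  steps:
    - {"rotation":[0,-0.1,-0.2],"offset":[0.1,-0.2,-0.1],"claw":1}
    - {"rotation":[0,0,0],"offset":[0,0,-0.1],"claw":1}

```text
clock: 39.35
eef_pos: [0.6253, 0.1493, 0.0508]
ee_rot: [0.758, 0.652, 0.0, -0.001]
ft_force: [0.3, -0.9, -2.2]
gripper_width: 0.0385
```

```bash
python3 go.py .6255 .148 .05 81.4
```

```text
t 39.35 pos [0.6253 0.1493 0.0508] jaw 81.4 q7 0.65 F [ 0.3 -0.9 -2.2] w 0.0385
tiltfix deg [-0.1 -0.1 -0. ]
delta cm [ 0.02 -0.13 -0.08] turn -0.0
```

Emit:
arm_command:
  steps:
    - {"rotation":[0,0,0],"offset":[0,-0.1,-0.3],"claw":1}
    - {"rotation":[0,0,0],"offset":[0,0,-0.3],"claw":1}

```text
clock: 39.6
eef_pos: [0.6258, 0.1483, 0.0451]
ee_rot: [0.758, 0.652, 0.001, -0.001]
ft_force: [0.3, 0.3, -2.2]
gripper_width: 0.0391
```

```bash
python3 go.py .6255 .148 .039 81.4
```

```text
t 39.6 pos [0.6258 0.1483 0.0451] jaw 81.4 q7 0.64 F [ 0.3  0.3 -2.2] w 0.0391
tiltfix deg [-0.1 -0.  -0. ]
delta cm [-0.03 -0.03 -0.61] turn 0.0
```

Emit:
arm_command:
  steps:
    - {"rotation":[0,0,0],"offset":[0,0,-0.2],"claw":1}
    - {"rotation":[0,0,0],"offset":[0,0,-0.2],"claw":1}
    - {"rotation":[0,0,0],"offset":[0,0,-0.1],"claw":1}

```text
clock: 39.98
eef_pos: [0.6258, 0.1481, 0.0397]
ee_rot: [0.758, 0.652, 0.001, -0.001]
ft_force: [-0.1, 0.2, -2.1]
gripper_width: 0.039
```

```bash
python3 go.py .6255 .148 .039 81.4
```

```text
t 39.98 pos [0.6258 0.1481 0.0397] jaw 81.4 q7 0.64 F [-0.1  0.2 -2.1] w 0.039
tiltfix deg [-0.1 -0.  -0. ]
delta cm [-0.03 -0.01 -0.07] turn 0.0
```

Emit:
arm_command:
  steps:
    - {"rotation":[0,0,0],"offset":[0,0,-0.1],"claw":1}
    - {"rotation":[0,0,0],"offset":[0,0,0],"claw":0.3}
    - {"rotation":[0,0,0],"offset":[0,0,0],"claw":0.3}
    - {"rotation":[0,0,0],"offset":[0,0,4],"claw":0.3}
    - {"rotation":[0,0,0],"offset":[0,0,4],"claw":0.3}
    - {"rotation":[0,0,0],"offset":[0,4,4],"claw":0.3}
    - {"rotation":[0,0,0],"offset":[0,5,3],"claw":0.3}
    - {"rotation":[0,0,0],"offset":[0,5,0],"claw":0.3}
    - {"rotation":[0,0,0],"offset":[0,4,0],"claw":0.3}
    - {"rotation":[0,0,0],"offset":[0,0,0],"claw":0.3}

```text
clock: 41.22
eef_pos: [0.6263, 0.3331, 0.1971]
ee_rot: [0.759, 0.651, 0.004, -0.001]
ft_force: [0.5, -0.8, -0.4]
gripper_width: 0.0597
```

```bash
python3 go.py .409 .219 .15 73; python3 chk.py; python3 - <<'E'
from meas import *
s,e=vision.snapshot("scene"); p,d=vision.snapshot("top")
cv2.imwrite("pics/h1.png",np.hstack([cv2.resize(p[190:410,90:340],(400,352))[:,:,::-1],cv2.resize(s[130:290,300:460],(400,352),interpolation=cv2.INTER_CUBIC)[:,:,::-1]]))
for n,D,P0 in(("top",d,p),("scene",e,s)):
    W=cloud(n,D)
    for k,sd in(("disc",(.6132,.0692)),("square",(.6252,.148))):
        P=blob(W,sd,.028,.042,.035); c,sz,a=rect(P[:,:2]); print(n,k,len(P),np.median(P[:,2]).round(4),c.round(4),np.round(sz,1),round(a,1))
    P=blob(W,(.409,.219),.02,.045,.04); c,sz,a=rect(P[:,:2]); print(n,"grip",len(P),c.round(4),np.round(sz,1),round(a,1))
    P=blob(W,(.513,.3587),.023,.035,.06); c,sz,a=rect(P[:,:2]); print(n,"roof",len(P),c.round(4),np.round(sz,1),round(a,1))
    for t in("gauge","holder"):
        L=nets.masks_of(n,t)
        for q in L[:2]:
            m=q["mask"]; 
            X=W[m]; print(n,t,round(float(q["conf"]),2),m.sum(),np.round(q["xy"],0))
            if t=="gauge" and m.sum()>50:
                v,u=np.nonzero(m&(W[...,2]<.012))
                Q=np.array([onz(n,(a,b),.005)[:2] for a,b in zip(u,v)])
                c,sz,a=rect(Q); print("   blade",c.round(4),np.round(sz,1),round(a,1))
E
```

```text
t 41.23 pos [0.6263 0.3331 0.1971] jaw 81.2 q7 0.51 F [ 0.5 -0.8 -0.4] w 0.0597
tiltfix deg [-0.3  0.3  0. ]
delta cm [-21.73 -11.41  -4.71] turn -8.2
top 573 z 0.0497 reader xy -0.0358 -0.0841 label err -0.30000000000001137 0.3
top 566 z 0.0496 reader xy -0.0358 0.0019 label err -2.3000000000000114 0.3
top 559 z 0.0499 reader xy -0.0364 0.087 label err -1.3000000000000114 -0.9
scene 310 z 0.0494 reader xy -0.0354 -0.081 label err -12.300000000000011 2.4
scene 319 z 0.0496 reader xy -0.0361 0.0048 label err -13.300000000000011 -2.5
scene 360 z 0.0496 reader xy -0.036 0.0895 label err -11.300000000000011 -0.3
top disc 394 0.0341 [0.6117 0.0696] [43.8 46.5] 28.6
top square 422 0.0341 [0.6252 0.1467] [40.1 40.1] 81.9
top grip 0 [0. 0.] [0. 0.] 0.0
top roof 0 [0. 0.] [0. 0.] 0.0
top gauge 0.67 424 [221. 324.]
   blade [0.4711 0.1999] [42.2 48.4] 71.3
top gauge 0.35 655 [482. 268.]
   blade [ 0.58   -0.2988] [44.2 13.7] 5.3
top holder 0.52 681 [483. 269.]
scene disc 238 0.0339 [0.6138 0.0704] [40.2 45.7] 72.0
scene square 258 0.0338 [0.6248 0.1445] [48.9 44. ] 83.8
scene grip 66 [0.4101 0.22  ] [11.1 35.2] 72.2
scene roof 464 [0.5138 0.3592] [62.9 72.4] 13.0
scene gauge 0.92 522 [373. 178.]
   blade [0.4335 0.2148] [ 39.4 127.8] 72.9
scene gauge 0.58 1948 [358. 244.]
   blade [0.6515 0.0883] [187.5  76.8] 56.3
scene holder 0.84 1205 [428. 181.]
scene holder 0.62 5018 [144. 258.]
```

View pics/h1.png

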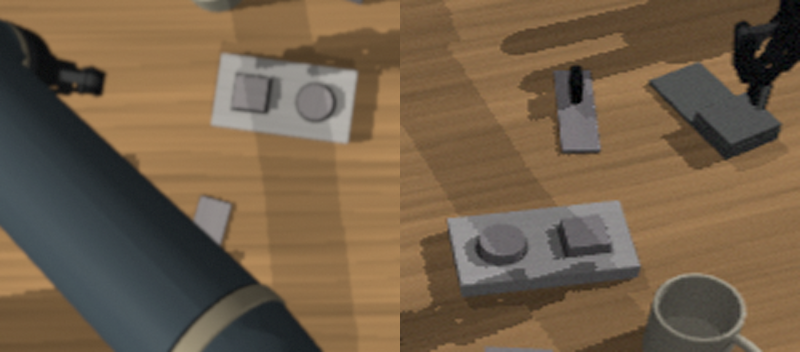

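Both blocks are seated, with tops at 34 mm and level. Now the gauge.

Emit:
arm_command:
  steps:
    - {"rotation":[0,0,-2],"offset":[-4.3,-2.3,0],"claw":0.4}
    - {"rotation":[0,0,-2],"offset":[-4.3,-2.3,0],"claw":0.4}
    - {"rotation":[0,0,-2],"offset":[-4.3,-2.3,0],"claw":0.4}
    - {"rotation":[0,0,-2],"offset":[-4.3,-2.3,-1],"claw":0.4}
    - {"rotation":[0,0,0],"offset":[-4.1,-2.1,-2],"claw":0.4}
    - {"rotation":[0,0,0],"offset":[0,0,-1],"claw":0.4}
    - {"rotation":[0,0,0],"offset":[0,0,0],"claw":0.4}

```text
clock: 42.5
eef_pos: [0.4112, 0.2057, 0.1548]
ee_rot: [0.809, 0.587, 0.003, 0.002]
ft_force: [-0.1, -0.1, -0.0]
gripper_width: 0.0516
```

```bash
python3 go.py .409 .219 .028 73
```

```text
t 42.5 pos [0.4112 0.2057 0.1548] jaw 71.9 q7 0.36 F [-0.1 -0.1 -0. ] w 0.0516
tiltfix deg [0.  0.5 0. ]
delta cm [ -0.22   1.33 -12.68] turn 1.1
```

Emit:
arm_command:
  steps:
    - {"rotation":[0,0.5,1],"offset":[-0.4,1.3,-3],"claw":0.4}
    - {"rotation":[0,0,0],"offset":[0,0,-3],"claw":0.4}
    - {"rotation":[0,0,0],"offset":[0,0,-1.5],"claw":0.4}
    - {"rotation":[0,0,0],"offset":[0,0,0],"claw":0.4}

```text
clock: 43.0
eef_pos: [0.4133, 0.2224, 0.0803]
ee_rot: [0.805, 0.593, 0.004, -0.0]
ft_force: [0.5, 0.3, 0.2]
gripper_width: 0.0512
```

```bash
python3 go.py .409 .219 .028 73
```

```text
t 43.0 pos [0.4133 0.2224 0.0803] jaw 72.7 q7 0.21 F [0.5 0.3 0.2] w 0.0512
tiltfix deg [-0.3  0.3  0. ]
delta cm [-0.43 -0.34 -5.23] turn 0.3
```

Emit:
arm_command:
  steps:
    - {"rotation":[-0.2,0.3,0.3],"offset":[-0.5,-0.3,-1.5],"claw":0.4}
    - {"rotation":[0,0,0],"offset":[0,0,-1.5],"claw":0.4}
    - {"rotation":[0,0,0],"offset":[0,0,0],"claw":0.4}

```text
clock: 43.38
eef_pos: [0.4095, 0.2197, 0.0499]
ee_rot: [0.804, 0.595, 0.002, -0.0]
ft_force: [-0.3, 0.0, 0.2]
gripper_width: 0.0512
```

```bash
python3 go.py .409 .219 .028 73
```

```text
t 43.38 pos [0.4095 0.2197 0.0499] jaw 73.0 q7 0.16 F [-0.3  0.   0.2] w 0.0512
tiltfix deg [-0.2  0.2  0. ]
delta cm [-0.05 -0.07 -2.19] turn 0.0
```

Emit:
arm_command:
  steps:
    - {"rotation":[-0.1,0.2,0],"offset":[0,0,-1.2],"claw":0.4}
    - {"rotation":[0,0,0],"offset":[0,0,-0.8],"claw":0.4}
    - {"rotation":[0,0,0],"offset":[0,0,0],"claw":0.4}

```text
clock: 43.75
eef_pos: [0.4099, 0.2199, 0.0288]
ee_rot: [0.804, 0.595, 0.001, -0.001]
ft_force: [-0.2, 0.6, 0.1]
gripper_width: 0.0511
```

```bash
python3 go.py .409 .219 .028 73
```

```text
t 43.75 pos [0.4099 0.2199 0.0288] jaw 73.0 q7 0.12 F [-0.2  0.6  0.1] w 0.0511
tiltfix deg [-0.1  0.   0. ]
delta cm [-0.09 -0.09 -0.08] turn 0.0
```

Emit:
arm_command:
  steps:
    - {"rotation":[0,0,0],"offset":[0,-0.1,0],"claw":0.7}
    - {"rotation":[0,0,0],"offset":[0,0,0],"claw":1}
    - {"rotation":[0,0,0],"offset":[0,0,0],"claw":1}
    - {"rotation":[0,0,0],"offset":[0,0,0],"claw":1}
    - {"rotation":[0,0,0],"offset":[0,0,0],"claw":1}
    - {"rotation":[0,0,0],"offset":[0,0,2],"claw":1}
    - {"rotation":[0,0,0],"offset":[0,0,2.5],"claw":1}
    - {"rotation":[0,0,0],"offset":[0,0,0],"claw":1}
  squeeze: 60

```text
clock: 44.75
eef_pos: [0.4092, 0.2183, 0.0744]
ee_rot: [0.804, 0.595, -0.0, -0.001]
ft_force: [-0.3, -0.3, -1.8]
gripper_width: 0.0107
```

```bash
python3 go.py .409 .219 .028 73
```

```text
t 44.75 pos [0.4092 0.2183 0.0744] jaw 73.0 q7 0.21 F [-0.3 -0.3 -1.8] w 0.0107
tiltfix deg [-0.  -0.1 -0. ]
delta cm [-0.02  0.07 -4.64] turn 0.0
```

Emit:
arm_command:
  steps:
    - {"rotation":[0,0,7.3],"offset":[-0.9,2.7,0],"claw":1}
    - {"rotation":[0,0,7.3],"offset":[-0.9,2.7,0],"claw":1}
    - {"rotation":[0,0,7.3],"offset":[-0.9,2.7,0],"claw":1}
    - {"rotation":[0,0,7.3],"offset":[-0.9,2.7,0],"claw":1}
    - {"rotation":[0,0,0],"offset":[0,0,0],"claw":1}
    - {"rotation":[0,0,0],"offset":[0,0,0],"claw":1}

```text
clock: 45.5
eef_pos: [0.3703, 0.3243, 0.0681]
ee_rot: [0.624, 0.782, -0.005, -0.0]
ft_force: [0.8, -0.5, -1.6]
gripper_width: 0.0111
```

```bash
python3 go.py .3713 .328 .037 102.2; python3 - <<'E'
from meas import *
s,e=vision.snapshot("scene"); p,d=vision.snapshot("top")
cv2.imwrite("pics/i1.png",np.hstack([cv2.resize(p[250:410,90:290],(400,352))[:,:,::-1],cv2.resize(s[110:230,340:480],(400,352),interpolation=cv2.INTER_CUBIC)[:,:,::-1]]))
for n,D in(("top",d),("scene",e)):
    W=cloud(n,D)
    P=blob(W,(.513,.3585),.024,.033,.055); 
    if len(P)>30: c,sz,a=rect(P[:,:2]); print(n,"roof",len(P),c.round(4),np.round(sz,1),round(a,1))
    g=onz(n,(0,0),0)
    o=r.observe()["eef_pos"]; P=W[(W[...,2]>.04)&(W[...,2]<.065)&(W[...,0]>o[0]+.03)&(W[...,0]<o[0]+.11)&(abs(W[...,1]-o[1])<.06)]
    if len(P)>30: c,sz,a=rect(P[:,:2]); print(n,"blade",len(P),np.median(P[:,2]).round(4),c.round(4),np.round(sz,1),round(a,1))
E
```

```text
t 45.5 pos [0.3703 0.3243 0.0681] jaw 102.8 q7 0.41 F [ 0.8 -0.5 -1.6] w 0.0111
tiltfix deg [ 0.4 -0.4  0. ]
delta cm [ 0.1   0.37 -3.11] turn -0.6
top roof 994 [0.5126 0.3577] [60.4 65.8] 12.6
top blade 598 0.0436 [0.4267 0.3359] [59.9 39.9] 13.5
scene roof 455 [0.5135 0.3595] [60.5 70.2] 10.7
scene blade 247 0.0437 [0.4282 0.3363] [61.2 40.4] 12.3
```

View pics/i1.png

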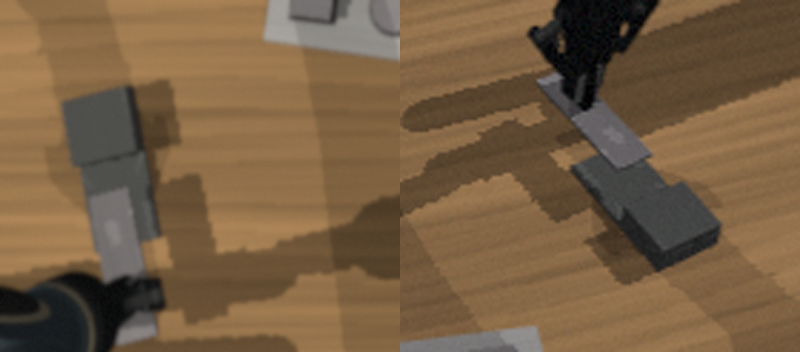

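Emit:
arm_command:
  steps:
    - {"rotation":[0.3,-0.4,-0.9],"offset":[0.1,0.3,-1],"claw":1}
    - {"rotation":[0,0,0],"offset":[0,0,-1],"claw":1}
    - {"rotation":[0,0,0],"offset":[0,0,-0.5],"claw":1}
    - {"rotation":[0,0,0],"offset":[0,0,0],"claw":1}

```text
clock: 46.1
eef_pos: [0.3731, 0.3244, 0.0421]
ee_rot: [0.632, 0.775, -0.001, 0.002]
ft_force: [0.1, -0.3, -1.2]
gripper_width: 0.0108
```

```bash
python3 go.py .3713 .3273 .038 101.9
```

```text
t 46.1 pos [0.3731 0.3244 0.0421] jaw 101.6 q7 0.34 F [ 0.1 -0.3 -1.2] w 0.0108
tiltfix deg [0.2 0.1 0. ]
delta cm [-0.18  0.29 -0.41] turn 0.3
```

Emit:
arm_command:
  steps:
    - {"rotation":[0.2,0.1,0.3],"offset":[0,0.3,-0.3],"claw":1}
    - {"rotation":[0,0,0],"offset":[0,0,-0.1],"claw":1}
    - {"rotation":[0,0,0],"offset":[0,0,0],"claw":1}

```text
clock: 46.48
eef_pos: [0.3734, 0.3279, 0.0383]
ee_rot: [0.63, 0.777, 0.0, 0.0]
ft_force: [0.3, 0.5, -2.0]
gripper_width: 0.0107
```

```bash
python3 go.py .3731 .3277 .038 101.9; python3 - <<'E'
from meas import *
s,e=vision.snapshot("scene"); p,d=vision.snapshot("top")
cv2.imwrite("pics/j1.png",np.hstack([cv2.resize(p[270:390,100:220],(400,400),interpolation=cv2.INTER_CUBIC)[:,:,::-1],cv2.resize(s[130:220,370:460],(400,400),interpolation=cv2.INTER_CUBIC)[:,:,::-1]]))
E
```

```text
t 46.48 pos [0.3734 0.3279 0.0383] jaw 101.9 q7 0.34 F [ 0.3  0.5 -2. ] w 0.0107
tiltfix deg [-0.  0.  0.]
delta cm [-0.03 -0.02 -0.03] turn -0.0
```

View pics/j1.png

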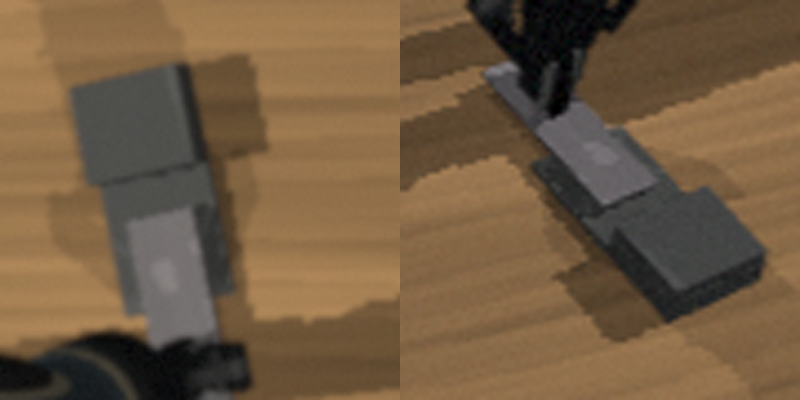

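The blade is centred on the board and in line with the slot, with its tip about 25 mm from the mouth. I slide it in.

Emit:
arm_command:
  steps:
    - {"rotation":[0,0,0],"offset":[1.5,0.33,0],"claw":1}
    - {"rotation":[0,0,0],"offset":[1.0,0.22,0],"claw":1}
    - {"rotation":[0,0,0],"offset":[0,0,0],"claw":1}

```text
clock: 46.95
eef_pos: [0.4013, 0.334, 0.0386]
ee_rot: [0.63, 0.776, 0.001, 0.0]
ft_force: [-0.2, 0.4, -2.1]
gripper_width: 0.011
```

```bash
python3 go.py .4000 .3337 .038 101.9
```

```text
t 46.95 pos [0.4013 0.334  0.0386] jaw 101.8 q7 0.38 F [-0.2  0.4 -2.1] w 0.011
tiltfix deg [-0.1  0.1  0. ]
delta cm [-0.13 -0.03 -0.06] turn 0.1
```

Emit:
arm_command:
  steps:
    - {"rotation":[0,0.1,0],"offset":[1.0,0.22,0],"claw":1}
    - {"rotation":[0,0,0],"offset":[1.0,0.22,0],"claw":1}
    - {"rotation":[0,0,0],"offset":[0,0,0],"claw":1}

```text
clock: 47.32
eef_pos: [0.4229, 0.3386, 0.0385]
ee_rot: [0.631, 0.776, 0.0, -0.0]
ft_force: [0.1, 0.5, -1.1]
gripper_width: 0.0107
```

```bash
python3 go.py .4231 .3387 .038 101.9
```

```text
t 47.33 pos [0.4229 0.3386 0.0385] jaw 101.8 q7 0.42 F [ 0.1  0.5 -1.1] w 0.0107
tiltfix deg [-0.1 -0.  -0. ]
delta cm [ 0.02  0.01 -0.05] turn 0.1
```

Emit:
arm_command:
  steps:
    - {"rotation":[0,0,0],"offset":[1.0,0.22,0],"claw":1}
    - {"rotation":[0,0,0],"offset":[0.8,0.18,0],"claw":1}
    - {"rotation":[0,0,0],"offset":[0.3,0.07,0],"claw":1}
    - {"rotation":[0,0,0],"offset":[0,0,0],"claw":1}

```text
clock: 47.82
eef_pos: [0.4451, 0.3435, 0.0383]
ee_rot: [0.63, 0.776, 0.0, -0.0]
ft_force: [0.1, 2.0, -2.7]
gripper_width: 0.0112
```

```bash
python3 go.py .4495 .3446 .038 101.9
```

```text
t 47.83 pos [0.4451 0.3435 0.0383] jaw 101.8 q7 0.45 F [ 0.1  2.  -2.7] w 0.0112
tiltfix deg [-0. -0. -0.]
delta cm [ 0.44  0.11 -0.03] turn 0.1
```

Emit:
arm_command:
  steps:
    - {"rotation":[0,0,0],"offset":[0.2,0.04,0],"claw":1}
    - {"rotation":[0,0,0],"offset":[0.2,0.04,0],"claw":1}
    - {"rotation":[0,0,0],"offset":[0.2,0.04,0],"claw":1}

```text
clock: 48.2
eef_pos: [0.4507, 0.3446, 0.0383]
ee_rot: [0.63, 0.777, -0.0, -0.001]
ft_force: [0.5, -0.0, -2.0]
gripper_width: 0.0107
```

```bash
python3 go.py .4495 .3446 .038 101.9
```

```text
t 48.2 pos [0.4507 0.3446 0.0383] jaw 101.9 q7 0.46 F [ 0.5 -0.  -2. ] w 0.0107
tiltfix deg [-0.  -0.1 -0. ]
delta cm [-0.12 -0.   -0.03] turn 0.0
```

Emit:
arm_command:
  steps:
    - {"rotation":[0,0,0],"offset":[0.2,0.04,0],"claw":1}
    - {"rotation":[0,0,0],"offset":[0.2,0.04,0],"claw":1}

```text
clock: 48.45
eef_pos: [0.4511, 0.3448, 0.0379]
ee_rot: [0.63, 0.777, -0.003, -0.002]
ft_force: [-5.5, -1.3, 1.1]
gripper_width: 0.011
```

```bash
python3 go.py .4495 .3446 .038 101.9
```

```text
t 48.45 pos [0.4511 0.3448 0.0379] jaw 102.0 q7 0.46 F [-5.5 -1.3  1.1] w 0.011
tiltfix deg [ 0.2 -0.4  0. ]
delta cm [-0.16 -0.02  0.01] turn -0.1
```

The tip has met the back wall (−5.5 N). I lower it to the floor and release.

Emit:
arm_command:
  steps:
    - {"rotation":[0,0,0],"offset":[0,0,-0.2],"claw":1}
    - {"rotation":[0,0,0],"offset":[0,0,-0.1],"claw":1}

```text
clock: 48.7
eef_pos: [0.451, 0.345, 0.0352]
ee_rot: [0.629, 0.777, -0.003, -0.002]
ft_force: [-4.5, -3.8, 9.6]
gripper_width: 0.0107
```

```bash
python3 go.py .4495 .3446 .035 101.9
```

```text
t 48.7 pos [0.451  0.345  0.0352] jaw 102.0 q7 0.46 F [-4.5 -3.8  9.6] w 0.0107
tiltfix deg [ 0.2 -0.4  0. ]
delta cm [-0.15 -0.04 -0.02] turn -0.1
```

Emit:
arm_command:
  steps:
    - {"rotation":[0,0,0],"offset":[0,0,0],"claw":0.6}
    - {"rotation":[0,0,0],"offset":[0,0,0],"claw":0.5}
    - {"rotation":[0,0,0],"offset":[0,0,0],"claw":0.5}
    - {"rotation":[0,0,0],"offset":[0,0,3],"claw":0.5}
    - {"rotation":[0,0,0],"offset":[0,0,5],"claw":0.4}
    - {"rotation":[0,0,0],"offset":[0,0,5],"claw":0.4}
    - {"rotation":[0,0,0],"offset":[0,-5,4],"claw":0.4}
    - {"rotation":[0,0,0],"offset":[0,-5,0],"claw":0.4}
    - {"rotation":[0,0,0],"offset":[0,-5,0],"claw":0.4}
    - {"rotation":[0,0,0],"offset":[0,-5,0],"claw":0.4}
    - {"rotation":[0,0,0],"offset":[0,-5,0],"claw":0.4}
    - {"rotation":[0,0,0],"offset":[0,-4,0],"claw":0.4}
    - {"rotation":[0,0,0],"offset":[0,0,0],"claw":0.4}
    - {"rotation":[0,0,0],"offset":[0,0,0],"claw":0.4}

```text
clock: 50.45
eef_pos: [0.454, 0.0497, 0.211]
ee_rot: [0.63, 0.777, 0.001, 0.002]
ft_force: [0.3, -0.2, -0.1]
gripper_width: 0.0511
```

```bash
cat > final.py <<'E'
import sys
from chk import *
tag=sys.argv[1]
s,e=vision.snapshot("scene"); p,d=vision.snapshot("top")
cv2.imwrite(f"pics/{tag}t.png",p[:,:,::-1]); cv2.imwrite(f"pics/{tag}s.png",s[:,:,::-1])
shelf()
for n,D in(("top",d),("scene",e)):
    W=cloud(n,D)
    for k,sd,lo,hi,ra in(("disc",(.6132,.0692),.028,.042,.035),("square",(.6252,.148),.028,.042,.035),("power",(.684,-.168),.033,.06,.04),("gaugegrip",(.4505,.345),.036,.055,.035),("roof",(.513,.3587),.024,.033,.055)):
        P=blob(W,sd,lo,hi,ra)
        if len(P)>20: c,sz,a=rect(P[:,:2]); print(n,k,len(P),np.median(P[:,2]).round(4),c.round(4),np.round(sz,1),round(a,1))
        else: print(n,k,"few")
print(r.observe()["clock"],r.observe()["eef_pos"],r.observe()["ft_force"])
E
python3 final.py z1
```

```text
top 577 z 0.0496 reader xy -0.0358 -0.0841 label err -0.30000000000001137 0.2
top 561 z 0.05 reader xy -0.0359 0.0019 label err -2.3000000000000114 0.2
top 0.085 few 16
scene 313 z 0.0494 reader xy -0.0356 -0.0807 label err -13.300000000000011 1.1
scene 322 z 0.0497 reader xy -0.0359 0.0049 label err -14.300000000000011 -2.0
scene 0.085 few 7
top disc 393 0.034 [0.6151 0.0678] [41.3 47.7] 88.5
top square 422 0.034 [0.6245 0.1415] [51.3 40.1] 81.9
top power 165 0.0433 [ 0.6831 -0.1692] [41.3 15. ] 9.3
top gaugegrip 125 0.0428 [0.4491 0.344 ] [33.5 12.8] 10.8
top roof 1005 0.028 [0.5016 0.3552] [83.3 65.5] 12.3
scene disc 238 0.0339 [0.6106 0.0689] [48.8 42.5] 19.9
scene square 260 0.0336 [0.6257 0.152 ] [46.7 44.7] 80.6
scene power 121 0.0433 [ 0.6842 -0.1661] [42.8 14.2] 9.3
scene gaugegrip 66 0.0417 [0.449  0.3454] [38.  15.6] 7.2
scene roof 468 0.0282 [0.502  0.3577] [84.7 69.5] 10.0
50.65 [0.45389824 0.05048494 0.21080141] [-0.01569955 -0.13193249 -0.32118959]
```

View pics/z1t.png

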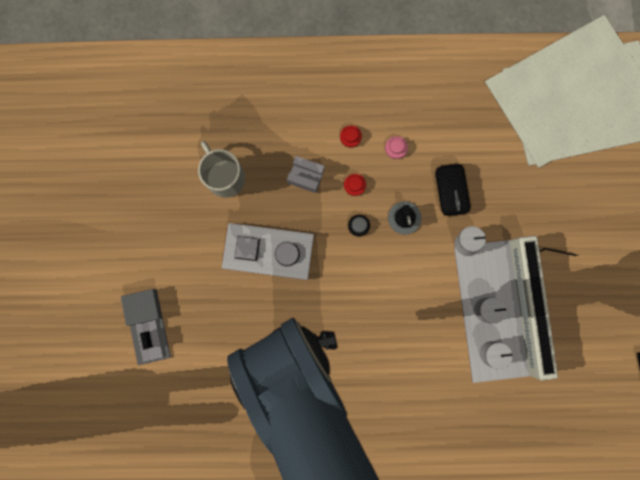

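View pics/z1s.png

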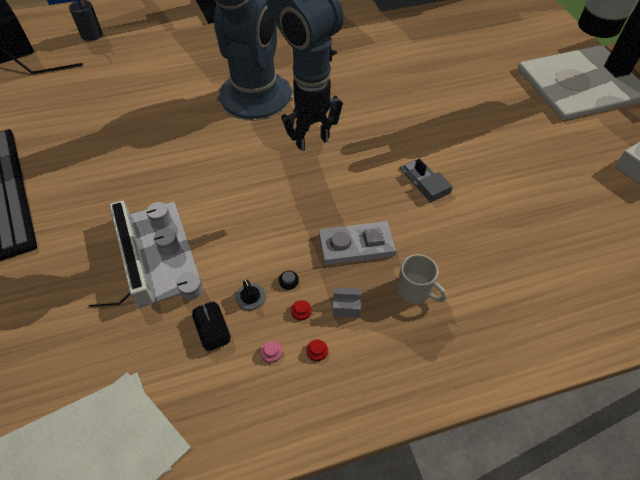

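Canister B has been knocked aside: it is now at the shelf's end, top (472,239) and scene (188,288). Everything else is in place. I measure where it stands.

```bash
python3 - <<'E'
from chk import *
o=np.array([.4977,-.3577]);ex=np.array([.0924,-.9957]);ey=np.array([.9957,.0924])
for n,u in(("top",(472,239)),("scene",(189,283))):
    p,d=vision.snapshot(n); W=cloud(n,d)
    s=onz(n,u,.05)
    P=blob(W,s,.035,.07,.04); A=np.c_[P[:,:2],np.ones(len(P))]; k=np.linalg.lstsq(A,P[:,2],rcond=None)[0]
    c,sz,a=rect(P[:,:2]); m=P[:,:2].mean(0)
    b,e,mm=lidline(n,p,m,np.median(P[:,2]),f"pics/lid_{n}.png")
    print(n,len(P),"z",np.median(P[:,2]).round(4),"tilt",k[:2].round(3),"c",c.round(4),m.round(4),np.round(sz,1),"line",b,round(e,1),"reader",((m-o)@ex).round(4),((m-o)@ey).round(4))
    u=proj(n,[[m[0],m[1],.05]])[0].astype(int)
    cv2.imwrite(f"pics/k_{n}.png",cv2.resize(p[u[1]-30:u[1]+30,u[0]-40:u[0]+40],None,fx=5,fy=5,interpolation=cv2.INTER_CUBIC)[:,:,::-1])
im=np.hstack([cv2.imread("pics/k_top.png"),cv2.imread("pics/k_scene.png")]); cv2.imwrite("pics/k.png",im)
E
python3 go.py
```

```text
top 557 z 0.0486 tilt [-0.051 -0.073] c [ 0.6335 -0.2911] [ 0.6327 -0.2897] [49.2 47.9] line 280.0 -85.8 reader -0.0552 0.1407
scene 422 z 0.0488 tilt [-0.188 -0.026] c [ 0.6361 -0.2877] [ 0.6369 -0.2877] [48.1 49.2] line 262.0 -87.5 reader -0.0569 0.1451
t 50.75 pos [0.4539 0.0502 0.2107] jaw 102.0 q7 1.27 F [ 0.8 -0.8  0.2] w 0.051
tiltfix deg [0.  0.2 0. ]
```

View pics/k.png

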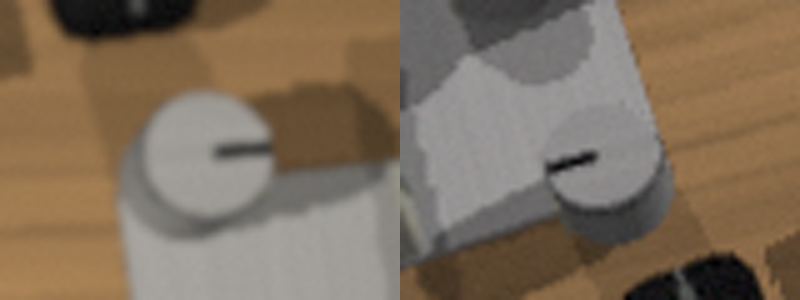

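It leans about 6–7° over the shelf's end edge with its label still right. I grip it with the jaws along the reader's x, to keep clear of the mouse.

Emit:
arm_command:
  steps:
    - {"rotation":[0,0,-1],"offset":[2.5,-4.8,0],"claw":0.1}
    - {"rotation":[0,0,-1],"offset":[2.5,-4.8,0],"claw":0.1}
    - {"rotation":[0,0,-1],"offset":[2.5,-4.8,0],"claw":0.1}
    - {"rotation":[0,0,-1],"offset":[2.5,-4.8,0],"claw":0.1}
    - {"rotation":[0,0,-1],"offset":[2.5,-4.8,0],"claw":0.1}
    - {"rotation":[0,0,-1],"offset":[2.5,-4.8,0],"claw":0.1}
    - {"rotation":[0,0,-1],"offset":[2.5,-4.8,0],"claw":0.1}
    - {"rotation":[0,0,0],"offset":[0,0,-3],"claw":0.1}
    - {"rotation":[0,0,0],"offset":[0,0,-2],"claw":0.1}
    - {"rotation":[0,0,0],"offset":[0,0,0],"claw":0.1}
  squeeze: 40

```text
clock: 52.0
eef_pos: [0.636, -0.2901, 0.1581]
ee_rot: [0.672, 0.741, 0.003, 0.003]
ft_force: [0.4, -0.0, 0.5]
gripper_width: 0.0763
```

```bash
python3 go.py .633 -.289 .036 95.3; python3 - <<'E'
from chk import *
n="scene"; p,d=vision.snapshot(n); W=cloud(n,d)
P=blob(W,(.635,-.289),.035,.06,.04); print(len(P),P[:,:2].mean(0))
E
```

```text
t 52.0 pos [ 0.636  -0.2901  0.1581] jaw 95.6 q7 1.63 F [ 0.4 -0.   0.5] w 0.0763
tiltfix deg [-0.   0.4  0. ]
delta cm [ -0.3    0.11 -12.21] turn -0.3
420 [ 0.63661535 -0.28777592]
```

Emit:
arm_command:
  steps:
    - {"rotation":[0,0.4,0],"offset":[-0.3,0.1,-3],"claw":0}
    - {"rotation":[0,0,0],"offset":[0,0,-3],"claw":0}
    - {"rotation":[0,0,0],"offset":[0,0,0],"claw":0}

```text
clock: 52.42
eef_pos: [0.6363, -0.2864, 0.1034]
ee_rot: [0.67, 0.742, 0.002, 0.004]
ft_force: [0.0, -0.5, 0.2]
gripper_width: 0.0857
```

```bash
python3 go.py .633 -.289 .036 95.3
```

```text
t 52.42 pos [ 0.6363 -0.2864  0.1034] jaw 95.9 q7 1.6 F [ 0.  -0.5  0.2] w 0.0857
tiltfix deg [0.1 0.5 0. ]
delta cm [-0.33 -0.26 -6.74] turn -0.6
```

Emit:
arm_command:
  steps:
    - {"rotation":[0.1,0.5,-0.6],"offset":[-0.3,-0.2,-2],"claw":0}
    - {"rotation":[0,0,0],"offset":[0,0,-2],"claw":0}
    - {"rotation":[0,0,0],"offset":[0,0,0],"claw":0}

```text
clock: 52.8
eef_pos: [0.635, -0.2883, 0.0647]
ee_rot: [0.674, 0.739, 0.001, 0.003]
ft_force: [-1.0, 0.1, 0.2]
gripper_width: 0.0856
```

```bash
python3 go.py .633 -.289 .036 95.3
```

```text
t 52.8 pos [ 0.635  -0.2883  0.0647] jaw 95.3 q7 1.57 F [-1.   0.1  0.2] w 0.0856
tiltfix deg [0.1 0.3 0. ]
delta cm [-0.2  -0.07 -2.87] turn 0.0
```

Emit:
arm_command:
  steps:
    - {"rotation":[0,0.3,0],"offset":[-0.2,0,-1.6],"claw":0}
    - {"rotation":[0,0,0],"offset":[0,0,-1.2],"claw":0}
    - {"rotation":[0,0,0],"offset":[0,0,0],"claw":0}

```text
clock: 53.18
eef_pos: [0.6332, -0.2885, 0.0351]
ee_rot: [0.674, 0.739, -0.001, 0.001]
ft_force: [-0.1, -0.2, -0.9]
gripper_width: 0.0856
```

```bash
python3 go.py .633 -.289 .036 95.3
```

```text
t 53.17 pos [ 0.6332 -0.2885  0.0351] jaw 95.2 q7 1.55 F [-0.1 -0.2 -0.9] w 0.0856
tiltfix deg [ 0.1 -0.   0. ]
delta cm [-0.02 -0.05  0.09] turn 0.1
```

Emit:
arm_command:
  steps:
    - {"rotation":[0,0,0],"offset":[0,0,0],"claw":1}
    - {"rotation":[0,0,0],"offset":[0,0,0],"claw":1}
    - {"rotation":[0,0,0],"offset":[0,0,0],"claw":1}
    - {"rotation":[0,0,0],"offset":[0,0,2],"claw":1}
    - {"rotation":[0,0,0],"offset":[0,0,2],"claw":1}
    - {"rotation":[0,0,0],"offset":[-2.6,-1.2,0],"claw":1}
    - {"rotation":[0,0,0],"offset":[-2.6,-1.2,0],"claw":1}
    - {"rotation":[0,0,0],"offset":[0,0,0],"claw":1}

```text
clock: 54.18
eef_pos: [0.5823, -0.313, 0.0838]
ee_rot: [0.674, 0.739, 0.0, 0.004]
ft_force: [-0.3, -0.1, -1.7]
gripper_width: 0.0488
```

```bash
python3 go.py .58 -.314 .037 95.3; python3 - <<'E'
from h import *
n="scene"; p,d=vision.snapshot(n)
cv2.imwrite(f"pics/l1.png",cv2.resize(p[210:330,110:250],None,fx=4,fy=4,interpolation=cv2.INTER_CUBIC)[:,:,::-1])
E
```

```text
t 54.17 pos [ 0.5823 -0.313   0.0838] jaw 95.3 q7 1.62 F [-0.3 -0.1 -1.7] w 0.0488
tiltfix deg [0.3 0.4 0. ]
delta cm [-0.23 -0.1  -4.68] turn 0.0
```

View pics/l1.png

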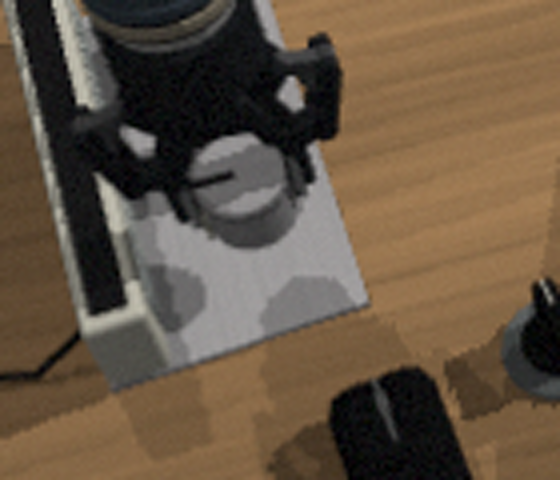

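Emit:
arm_command:
  steps:
    - {"rotation":[0.2,0.4,0],"offset":[-0.2,0.1,-2],"claw":1}
    - {"rotation":[0,0,0],"offset":[0,0,-1.7],"claw":1}
    - {"rotation":[0,0,0],"offset":[0,0,0],"claw":1}

```text
clock: 54.6
eef_pos: [0.5834, -0.3088, 0.0451]
ee_rot: [0.672, 0.74, 0.001, 0.001]
ft_force: [-0.2, -0.2, -1.6]
gripper_width: 0.0494
```

```bash
python3 go.py .58 -.314 .037 95.3
```

```text
t 54.6 pos [ 0.5834 -0.3088  0.0451] jaw 95.5 q7 1.59 F [-0.2 -0.2 -1.6] w 0.0494
tiltfix deg [-0.   0.1  0. ]
delta cm [-0.34 -0.52 -0.81] turn -0.2
```

Emit:
arm_command:
  steps:
    - {"rotation":[0,0.1,0],"offset":[-0.3,-0.5,-0.3],"claw":1}
    - {"rotation":[0,0,0],"offset":[0,0,-0.3],"claw":1}
    - {"rotation":[0,0,0],"offset":[0,0,-0.2],"claw":1}

```text
clock: 54.98
eef_pos: [0.5803, -0.3142, 0.0395]
ee_rot: [0.672, 0.74, -0.001, -0.0]
ft_force: [-6.1, 3.3, 13.6]
gripper_width: 0.0487
```

```bash
python3 go.py .58 -.314 .037 95.3
```

```text
t 54.98 pos [ 0.5803 -0.3142  0.0395] jaw 95.5 q7 1.6 F [-6.1  3.3 13.6] w 0.0487
tiltfix deg [ 0.1 -0.1  0. ]
delta cm [-0.03  0.02 -0.25] turn -0.2
```

Emit:
arm_command:
  steps:
    - {"rotation":[0,0,0],"offset":[0,0,0],"claw":0.3}
    - {"rotation":[0,0,0],"offset":[0,0,0],"claw":0.2}
    - {"rotation":[0,0,0],"offset":[0,0,0],"claw":0.2}
    - {"rotation":[0,0,0],"offset":[0,0,3],"claw":0.2}
    - {"rotation":[0,0,0],"offset":[0,0,5],"claw":0.2}
    - {"rotation":[0,0,0],"offset":[0,0,5],"claw":0.2}
    - {"rotation":[0,0,0],"offset":[-1.4,5,3],"claw":0.2}
    - {"rotation":[0,0,0],"offset":[-1.4,5,0],"claw":0.2}
    - {"rotation":[0,0,0],"offset":[-1.4,5,0],"claw":0.2}
    - {"rotation":[0,0,0],"offset":[-1.4,5,0],"claw":0.2}
    - {"rotation":[0,0,0],"offset":[-1.4,5,0],"claw":0.2}
    - {"rotation":[0,0,0],"offset":[-1.4,5,0],"claw":0.2}
    - {"rotation":[0,0,0],"offset":[-1.4,5,0],"claw":0.2}
    - {"rotation":[0,0,0],"offset":[0,0,0],"claw":0.2}
    - {"rotation":[0,0,0],"offset":[0,0,0],"claw":0.2}

```text
clock: 56.85
eef_pos: [0.4797, 0.0446, 0.2063]
ee_rot: [0.673, 0.74, 0.002, 0.004]
ft_force: [0.4, -0.1, -0.3]
gripper_width: 0.0685
```

```bash
python3 final.py z2
```

```text
top 574 z 0.0497 reader xy -0.0359 -0.084 label err -0.30000000000001137 0.4
top 560 z 0.0499 reader xy -0.0358 0.0018 label err 0.6999999999999886 -0.2
top 550 z 0.0498 reader xy -0.0379 0.0783 label err -6.300000000000011 29.3
scene 309 z 0.0494 reader xy -0.0354 -0.081 label err -12.300000000000011 2.6
scene 328 z 0.0497 reader xy -0.0361 0.0052 label err -13.300000000000011 -2.3
scene 352 z 0.0498 reader xy -0.0376 0.0808 label err -15.300000000000011 25.8
top disc 395 0.0338 [0.6128 0.0677] [43.  42.7] 44.5
top square 420 0.0341 [0.6197 0.1475] [40.1 50.9] 81.8
top power 165 0.0433 [ 0.6831 -0.1691] [41.8 15.1] 9.6
top gaugegrip 125 0.0429 [0.4491 0.3437] [33.6 12.5] 10.3
top roof 1002 0.0281 [0.5014 0.355 ] [83.  65.9] 12.1
scene disc 240 0.0341 [0.6163 0.0713] [49.7 44.3] 31.7
scene square 259 0.034 [0.6254 0.149 ] [41.  46.1] 77.5
scene power 119 0.0429 [ 0.6837 -0.1658] [42.7 14.1] 9.1
scene gaugegrip 62 0.0425 [0.4507 0.3428] [36.  16.3] 6.6
scene roof 476 0.0282 [0.5028 0.3571] [84.  68.6] 14.3
57.05 [0.47986002 0.04388733 0.20608705] [-0.4199028   0.01912866  0.19476805]
```

View pics/z2t.png

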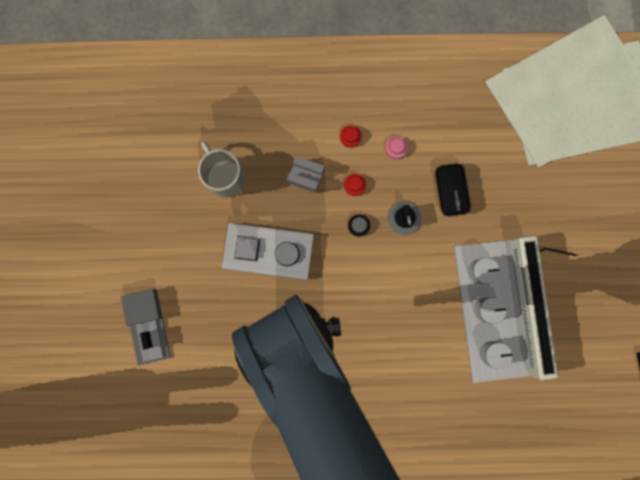

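View pics/z2s.png

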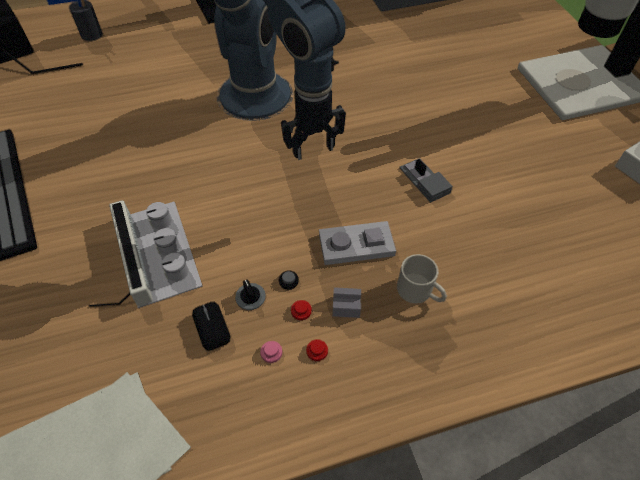

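The canister's lid-line fit is unclear, probably because of shadow, so I look at it enlarged.

```bash
python3 - <<'E'
from chk import *
t=cv2.imread("pics/z2t.png"); s=cv2.imread("pics/z2s.png")
cv2.imwrite("pics/m.png",np.hstack([cv2.resize(t[245:375,455:555],(385,500),interpolation=cv2.INTER_CUBIC),cv2.resize(s[195:305,110:200],(410,500),interpolation=cv2.INTER_CUBIC)]))
o=np.array([.4977,-.3577]);ex=np.array([.0924,-.9957]);ey=np.array([.9957,.0924])
for n,im in(("top",t),("scene",s)):
    p,d=vision.snapshot(n); W=cloud(n,d)
    c=blob(W,o-.037*ex+.08*ey,.043,.06,.04)[:,:2].mean(0)
    g=lidline(n,p,c,.05,f"pics/lid2_{n}.png"); print(n,g)
cv2.imwrite("pics/lid2.png",np.hstack([cv2.imread("pics/lid2_top.png"),cv2.imread("pics/lid2_scene.png")]))
E
```

```text
top (np.float64(269.0), np.float64(-55.55216183650534), array([-7.04663962, -7.43443069]))
scene (np.float64(260.0), np.float64(-58.845760110086424), array([-6.99778881, -7.82751696]))
```

View pics/m.png

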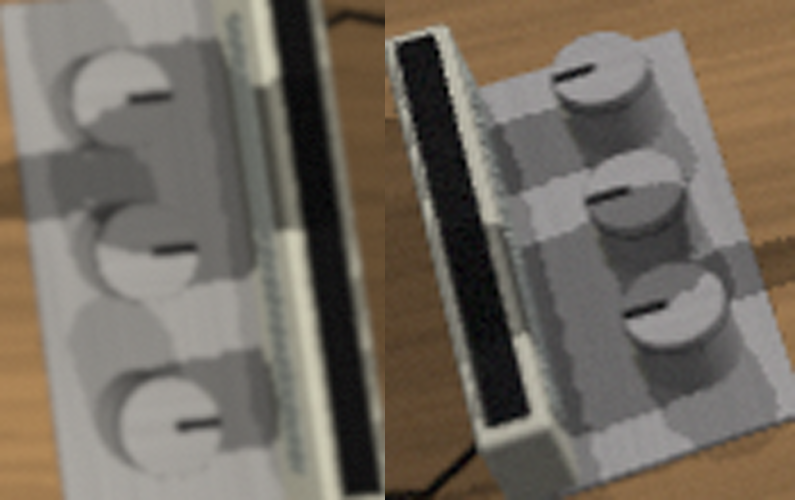

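View pics/lid2.png

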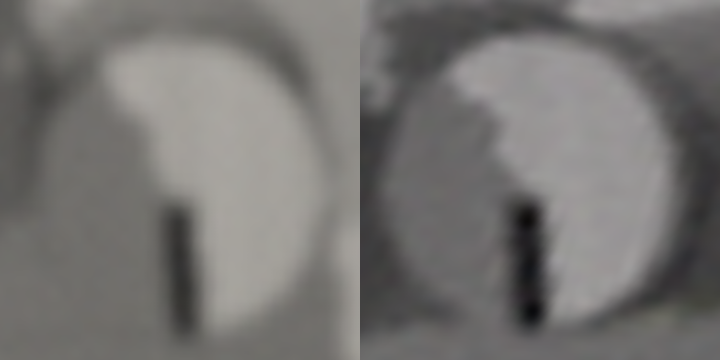

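All three lines point straight at the block. Canister B's line is at about −86°, and the shadow edge across its lid is what misled the fit. The canisters are upright and level, the robot is clear of everything, and I hand in.

```bash
python3 -c "
from bench import *
print(ticket.hand_in())"
```

```text
the job is handed in; nothing more can be done
None
```

The job is handed in at about 57 s of the 208 s allowed; the system gave no verdict, so the figures below are my own last checks.

**What I did**
- I turned the switch on to its stop and stood all three canisters on the shelf.
- I pressed the grey button until it bottomed (27 N), then turned the switch off again.
- I seated both reference blocks and slid the gauge in until it met the back wall (5.5 N).
- While I was working on the gauge, one canister was knocked onto the end edge of the shelf. I picked it up and stood it back.

**Last checks, both cameras**

| Item | Reading | Needed |
|---|---|---|
| Canisters, across the shelf | −35 to −38 mm | −65 to +10 mm |
| Canisters, along the shelf | −84, +2 and about +79 mm | within 125 mm |
| Canister lids | level at 50 mm | upright |
| Labels, off facing the block | within about 3° | 15° |
| Disc and square, top height | 34 mm | 34 mm |
| Gauge tip | at the back wall, about 2° off the slot's line | within 8 mm, 7° |
| Switch bar | back at its off stop | off |

The mug, mouse and V-block were not touched, and the arm was clear of everything at the end.

**Checks that disagreed**
- The automatic label-angle fit gave a wrong value (26–29°) on the replaced canister because a shadow crossed its lid. The enlarged crops showed the line pointing at the block.
- The scene camera's lid-line search read 11–15° off throughout, from an offset in where it took the lid's centre. Its direct line fit stayed within about 3°, apart from the shadowed lid above.
- The scene camera put the gauge's angle at about 7° against the top camera's 10–11°. Either is within tolerance of the holder's 12°.

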